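# Set out the slide player's kit around two string packets

### The job

Set out the slide player's kit for the next take: put the round pick tin in the middle of the red string packet and stand the nine-volt battery in the middle of the tin's lid. Lay the harmonica flat on the desk exactly midway between the red and the cream packets, its length running front to back (parallel to the packets' sides), and stand the blue glass slide upright on the desk squarely in front of the cream packet (on the robot's side), with about 3 cm between them. Leave the memory stick where it lies, and end with everything released and at rest.

Things in the scene. Friction and masses are not known exactly. Their poses are not given: they have to be found in the camera images.
- red_packet: Red square card packet of strings, 78 x 78 x 6 mm, lying flat, fixed to the desk; either the left or the right one of the two packets. Origin: centre of its underside; z up. Its top is 6 mm above the origin. Its -x side faces the robot (turned up to 0.1 rad), its y axis runs along the row of the two packets; the cream packet's centre lies 190 mm away along that axis, on one side or the other.
- cream_packet: Cream (off-white) square card packet of strings, 66 x 66 x 6 mm, lying flat, fixed to the desk. Origin: centre of its underside; z up. Its -x side is its front and faces the robot (turned up to 0.2 rad).
- tin: Round pick tin, dark blue lid on a white body, 64 mm across and 19 mm high, lid fixed shut, loose, about 60 g; grasp it across its diameter along its y axis, since its small hinge and lip jut out a few mm at its +x and -x rims (at the start its y axis points roughly front to back). Origin: centre of its underside; z up. The flat lid top is 19 mm above the origin.
- block_battery: Nine-volt block battery, black with an orange upper part, standing on its flat end, 18 (x) x 27 (y) x 48 (z) mm, the two terminals on top, loose, about 46 g; grasp across its 18 mm side (its x axis). Origin: centre of its underside; z up. 
- mouth_harp: Harmonica, silver-white covers on a red-brown comb, 26 (x) x 102 (y) x 21 (z) mm, lying flat, loose, about 115 g; grasp across its 26 mm width (its x axis). Origin: centre of its underside; z up. Its y axis runs along its length.
- glass_slide: Blue glass bottleneck slide, an open tube standing on end, 28 mm across and 66 mm high, loose, about 55 g; grasp round the outside. Origin: centre of its underside; z up. 
- memory_stick: Memory stick, white-and-blue with a silver end, 18 x 50 x 10 mm, lying flat and loose in front of the open wooden case; must stay where it lies. Origin: centre of its underside; z up. The fixed wooden case behind it covers x 0.45 to 0.68, y -0.10 to -0.36; its body is about 0.06 high and its raised lid at the back up to about 0.21 m: carry things over at 0.3 m.

How it is judged:
By the outcome, as a careful person would: the job done as asked, in the order asked, and still so for the second after the job is handed in, with the robot touching nothing.
It also fails if it takes over 102 s, if anything falls off the work surface, if the arm or the gripper's body presses on something with over 40 N, if the wrist force passes 120 N, or if a joint passes its speed limit or range.

### The arm

A 7-joint arm with a two-finger parallel gripper is mounted at the origin on a cart in front of the work surface, level with it; the furniture and walls round the work are solid. World frame = base frame: x ahead of the robot, y to its left, z up, the work surface at z = 0. Lengths are in m, angles in degrees, forces in N, time in s.
With the tool pointing down it reaches from about 0.425 to 1.025 m from the base axis. Payload 3.6 kg.
Tool frame: the origin (TCP) lies at the very end of the fingers, on their centre line; the grasp point (between the pads) lies 19 mm behind it; z points along the fingers, y is the line along which they close (so a half turn about z gives the same grasp; the last joint's range is limited). The gripper opens to 85 mm and grips with 20 to 120 N. Pads are 22 mm wide; open, the fingers measure 114 mm over their backs; the gripper's body (76 mm by 85 mm) begins 54 mm behind the grasp point. The pads swing forward as they close: fully open they stand 13 mm farther back than shut.
Start: joints at [68.841, 33.873, 2.773, 92.16, -1.908, 54.013, -1.931], TCP at [0.197, -0.698, 0.198] pointing down, gripper open.
Joint ranges: [-153.93, 153.93], [-27.13, 128.08], [-72.61, 78.16], [10.71, 143.7], [-87.88, 267.88], [4.46, 118.87], [-176.78, 176.78]. Speed limits (degrees/s): [147.25, 147.25, 180, 180, 180, 180, 180].

### API

Orientations are given as [roll, pitch, yaw] about the fixed x, y, z axes, in that order (R = Rz(yaw) Ry(pitch) Rx(roll)).
In Python, from bench import sense, get_image, job_done gives the robot as it stands. The module is installed in compiled form; this text tells all that it offers.
- The arm moves only by the shell command python3 -m inch 'ROWS'. ROWS is a JSON object of lists of equal length, an entry for each row: "delta_pos": the shift along the world's x, y, z in cm, a list of three; "twist": the turn, a rotation vector about the world's x, y, z in degrees, a list of three; "hand": the opening, from 0 (shut) to 1 (fully open). A call has 1 to 12 rows; each row shifts and turns the commanded pose from where the row before left it; what a row does not reach is not made up. A row lasts 1/10 s, in which the tool goes at most 50 mm and 8.59 degrees, less where a joint would pass 70% of its speed; a pose out of reach is approached as far as the arm can. A call with a gripper value outside its range is refused whole. The fingers move at their own pace and stop on an object; the grip force is fixed at half the most. Time passes only in rows, so rows that do not move let the fingers close. It gives the time, the measured TCP pose, the force, the opening and the grip force at its end, in the units of the state.
- sense(): the state, without advancing time (a new reading comes with each control period).
- get_image(name): name is "side" or "top"; returns a dict with "pixels" (400x640x3 uint8, blue, green, red), "camera_matrix" (3x3 intrinsics, pixels), "k1" (the pictures are not rectified: a ray, as slopes to the right and down, at radius r is drawn at 1 + k1 r^2 times it, then the intrinsics apply), "eye" and "orientation" of the camera in the world. Camera axes: x right, y up, looking along -z (the intrinsics and any distortion apply to the point x, -y, -z); pixel columns grow to the right and rows downward; lengths in m; the calibration is good to about 2 mm. A picture is of the moment at which its call begins. There is no depth.
- job_done(): hands the job in; it is judged then, once.
The state is a dict: "clock": time; "joints": joint angles; "qvel": joint speeds; "tau": joint torques, N m; "eef_pos": TCP position; "tool_rot": TCP orientation; "wrist_force": force on the tool from outside, world axes, zero at the start; "torque": the same for the moment, N m; "opening": finger opening in m; "grip_force": force on a finger pad.
Only numpy, scipy, OpenCV 4.12 (cv2) and the standard library are available. Lean on these libraries where they do the work, as an engineer would, in place of code of your own. Each camera call takes 0.05 s, during which the arm holds its last target. There are 200 camera calls.

## Working session

There is one attempt and no reset: what is moved stays moved. The work goes in short steps, Python scripts to look and compute and a shell command to move; the robot and the scene stay as the last step left them, time stands still between calls to the robot, and variables do not carry over. Pictures are saved under pics/ and viewed, at most 14 in all, crops included, and the job is handed in when it is done.

```bash
mkdir -p pics; cat > h.py <<'E'
import numpy as np, cv2
from scipy.spatial.transform import Rotation as R
from bench import sense, get_image, job_done
def ray(im,uv):
    K=np.array(im["camera_matrix"]);p=np.atleast_2d(np.array(uv,float))
    d=np.stack([(p[:,0]-K[0,2])/K[0,0],(p[:,1]-K[1,2])/K[1,1]],1)
    s=d.copy()
    for _ in range(30): s=d/(1+im["k1"]*(s**2).sum(1,keepdims=True))
    c=np.column_stack([s[:,0],-s[:,1],-np.ones(len(s))])
    o=np.array(im["orientation"],float)
    M=o if o.shape==(3,3) else R.from_euler('xyz',o,degrees=True).as_matrix()
    return np.array(im["eye"]),c@M.T
def onplane(im,uv,z):
    e,d=ray(im,uv); return (e+d*((z-e[2])/d[:,2])[:,None])
def proj(im,P):
    o=np.array(im["orientation"],float)
    M=o if o.shape==(3,3) else R.from_euler('xyz',o,degrees=True).as_matrix()
    c=(np.atleast_2d(P)-np.array(im["eye"]))@M
    s=np.column_stack([c[:,0]/-c[:,2],c[:,1]/c[:,2]]);s=s*(1+im["k1"]*(s**2).sum(1,keepdims=True))
    K=np.array(im["camera_matrix"]);return s*[K[0,0],K[1,1]]+[K[0,2],K[1,2]]
E
python3 - <<'E'
from h import *
import pickle
for n in("top","side"):
    im=get_image(n);cv2.imwrite(f"pics/{n}0.png",im["pixels"]);pickle.dump(im,open(n+"0.pkl","wb"))
    print({k:v for k,v in im.items() if k!="pixels"})
print(sense())
E
```

```text
{'camera_matrix': array([[516.04267478,   0.        , 317.07048202],
       [  0.        , 516.04267478, 198.04759868],
       [  0.        ,   0.        ,   1.        ]]), 'k1': 0.044674788066602716, 'eye': array([-0.585376  , -0.17533684,  1.42020983]), 'orientation': array([ 38.73711859,  -0.58562909, -80.82564685])}
{'camera_matrix': array([[364.02046597,   0.        , 319.31467243],
       [  0.        , 364.02046597, 197.27040874],
       [  0.        ,   0.        ,   1.        ]]), 'k1': -0.07992316715565102, 'eye': array([0.40354749, 0.86052559, 0.71520659]), 'orientation': array([  53.23954902,   -0.64491491, -171.91463115])}
{'clock': 0.1, 'joints': array([68.84037147, 33.92095258,  2.76843642, 92.22913724, -1.90823625,
       54.01244693, -1.93014901]), 'qvel': array([-0.06603629, -0.05137665,  0.06131375, -0.2758988 ,  0.02979798,
        0.00610879, -0.00434109]), 'tau': array([ 4.07043946e-03, -5.50003624e+01,  1.55356474e+00, -1.98825645e+01,
        9.81287041e-03,  3.81557809e-03, -9.31743898e-06]), 'eef_pos': array([ 0.19720903, -0.69681445,  0.19654909]), 'tool_rot': array([-1.79883791e+02,  6.76689447e-03,  1.58069509e+01]), 'wrist_force': array([-0.2491918 , -0.4683792 ,  0.40763701]), 'torque': array([ 0.03295374, -0.05087085, -0.01782648]), 'grip_force': 0.0, 'opening': 0.08502273562172642}
```

View pics/top0.png

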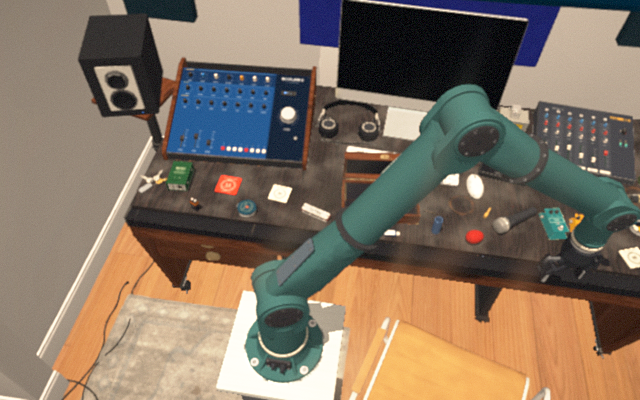

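View pics/side0.png

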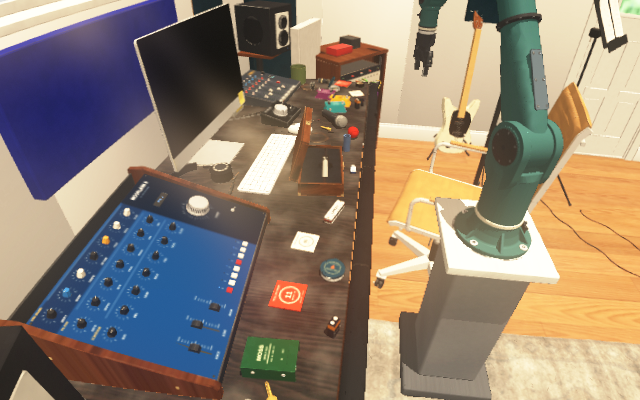

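```bash
python3 - <<'E'
from h import *
import pickle
a=cv2.imread("pics/top0.png")[150:260,140:460];b=cv2.imread("pics/side0.png")[120:350,220:400]
cv2.imwrite("pics/ct.png",cv2.resize(a,None,fx=2.5,fy=2.5,interpolation=3));cv2.imwrite("pics/cs.png",cv2.resize(b,None,fx=2.6,fy=2.6,interpolation=3)[:600])
E
```

```text
(no output)
```

View pics/ct.png

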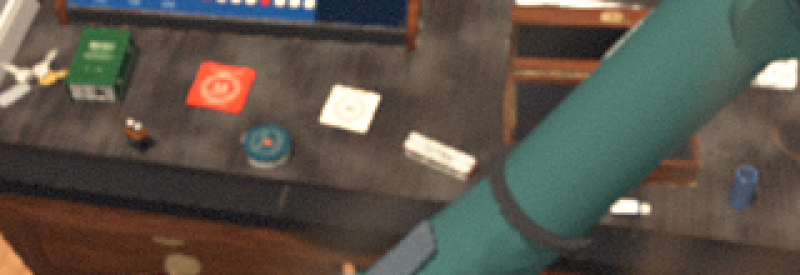

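View pics/cs.png

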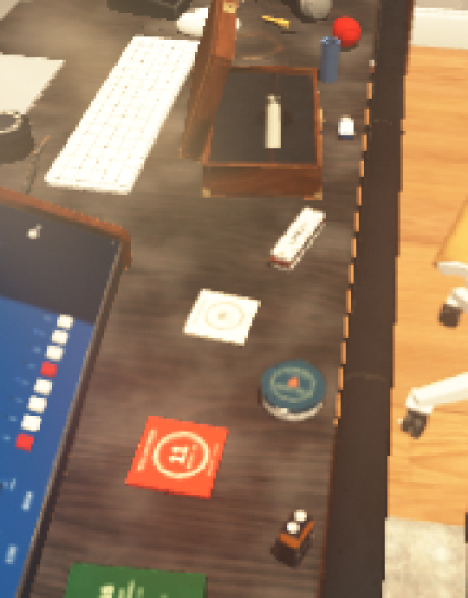

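```bash
cat > m.py <<'E'
from h import *
def hull(im,box,f,z):
    x0,y0,x1,y1=box;p=im["pixels"][y0:y1,x0:x1]
    S=4;p=cv2.resize(p,None,fx=S,fy=S,interpolation=cv2.INTER_CUBIC)
    hsv=cv2.cvtColor(p,cv2.COLOR_BGR2HSV).astype(int);m=f(hsv[...,0],hsv[...,1],hsv[...,2]).astype(np.uint8)
    n,l,st,_=cv2.connectedComponentsWithStats(m)
    if n<2: return None
    k=1+st[1:,4].argmax();c=max(cv2.findContours((l==k).astype(np.uint8),cv2.RETR_EXTERNAL,cv2.CHAIN_APPROX_NONE)[0],key=len)
    uv=(cv2.convexHull(c)[:,0]+.5)/S-.5+[x0,y0]
    return onplane(im,uv,z)[:,:2],uv
def rect(P):
    (c,s,a)=cv2.minAreaRect((P*1000).astype(np.float32));return np.round(c,1),np.round(s,1),round(a,1)
red=lambda h,s,v:((h<8)|(h>172))&(s>140)&(v>130)
white=lambda h,s,v:(s<75)&(v>125)
E
python3 - <<'E'
from m import *
import pickle
t,s=[pickle.load(open(n+"0.pkl","rb")) for n in("top","side")]
print("red",*[rect(hull(i,b,red,.006)[0]) for i,b in((t,(205,165,250,205)),(s,(262,275,312,318)))])
print("cream",*[rect(hull(i,b,white,.006)[0]) for i,b in((t,(262,178,298,208)),(s,(284,226,326,256)))])
print("harp",*[rect(hull(i,b,white,.021)[0]) for i,b in((t,(297,198,334,225)),(s,(318,195,350,226)))])
dark=lambda h,s,v:(h>85)&(h<125)&(s>80)&(v>50)
for i,b in((t,(230,195,262,222)),(s,(316,254,352,285))):
    r=hull(i,b,dark,.019); print("lid",rect(r[0]),np.round(cv2.minEnclosingCircle((r[0]*1000).astype(np.float32)),1) if 0 else cv2.fitEllipse((r[0]*1000).astype(np.float32)))
blue=lambda h,s,v:(h>98)&(h<125)&(s>110)&(v>60)
for i,b in((t,(428,212,448,240)),(s,(336,128,358,155))):
    r=hull(i,b,blue,.0)
    print("slide px",r[1].min(0),r[1].max(0)); print(np.round(r[1][::max(1,len(r[1])//8)],1).tolist())
oc=lambda h,s,v:(h>5)&(h<22)&(s>130)&(v>100)
for i,b in((t,(184,192,204,214)),(s,(322,310,346,340))):
    r=hull(i,b,oc,.048); print("bat orange",rect(r[0]),r[1].min(0),r[1].max(0))
for n,i,b in(("bt",t,(184,190,206,216)),("bs",s,(320,308,348,340)),("gt",t,(424,208,452,240)),("ms",s,(340,158,366,180)),("gs",s,(334,126,362,158))):
    x=i["pixels"][b[1]:b[3],b[0]:b[2]];cv2.imwrite("pics/_"+n+".png",x)
c=[cv2.resize(cv2.imread("pics/_"+n+".png"),(260,260),interpolation=cv2.INTER_NEAREST) for n in("bt","bs","gt","gs","ms")]
c.append(cv2.resize(t["pixels"][192:228,228:264],(260,260),interpolation=0))
cv2.imwrite("pics/m1.png",np.vstack([np.hstack(c[:3]),np.hstack(c[3:])]))
E
```

```text
red (array([546. , 315.3]), array([85.6, 87.8]), 86.8) (array([548.7, 318.9]), array([85. , 81.5]), 87.6)
cream (array([538.2, 126.4]), array([75.5, 78.5]), 83.2) (array([540.8, 128.4]), array([72.2, 69.4]), 82.8)
harp (array([464.3, -11.7]), array([106.1,  47. ]), 71.1) (array([472.9,  -7.7]), array([101.6,  29.6]), 72.0)
lid (array([449. , 223.5]), array([61.8, 60.7]), 50.1) ((448.9859924316406, 222.39801025390625), (60.399295806884766, 63.600223541259766), 168.59405517578125)Traceback (most recent call last):
  File "<stdin>", line 9, in <module>
TypeError: 'NoneType' object is not subscriptable
```

```bash
python3 - <<'E'
from m import *
import pickle
t,s=[pickle.load(open(n+"0.pkl","rb")) for n in("top","side")]
H=cv2.cvtColor(s["pixels"],cv2.COLOR_BGR2HSV);print(H[266,320:348:3].tolist(),H[145,340:354:2].tolist(),H[320,322:346:3].tolist())
H=cv2.cvtColor(t["pixels"],cv2.COLOR_BGR2HSV);print(H[205,236:258:3].tolist(),H[224,430:446:2].tolist(),H[200:210:2,195].tolist())
for n,i,b in(("bt",t,(184,190,206,216)),("bs",s,(320,308,348,340)),("gt",t,(424,208,452,240)),("ms",s,(340,158,366,180)),("gs",s,(334,126,362,158))):
    x=i["pixels"][b[1]:b[3],b[0]:b[2]];cv2.imwrite("pics/_"+n+".png",x)
c=[cv2.resize(cv2.imread("pics/_"+n+".png"),(260,260),interpolation=cv2.INTER_NEAREST) for n in("bt","bs","gt","gs","ms")]
c.append(cv2.resize(s["pixels"][252:288,314:350],(260,260),interpolation=0))
cv2.imwrite("pics/m1.png",np.vstack([np.hstack(c[:3]),np.hstack(c[3:])]))
E
```

```text
[[40, 23, 98], [71, 25, 113], [88, 44, 105], [88, 44, 105], [10, 169, 249], [84, 38, 106], [83, 41, 112], [71, 33, 122], [66, 13, 97], [13, 101, 131]] [[13, 113, 108], [14, 88, 102], [126, 14, 91], [113, 28, 108], [111, 30, 109], [13, 84, 112], [14, 103, 124]] [[10, 116, 101], [11, 111, 99], [12, 105, 109], [11, 93, 110], [13, 87, 138], [9, 96, 80], [11, 151, 142], [11, 104, 113]]
[[14, 46, 116], [95, 102, 107], [93, 78, 111], [18, 43, 135], [175, 26, 107], [83, 49, 125], [95, 122, 100], [12, 75, 75]] [[19, 60, 89], [6, 32, 80], [106, 66, 97], [108, 69, 107], [107, 76, 101], [107, 68, 97], [5, 33, 85], [16, 75, 75]] [[18, 55, 226], [12, 107, 124], [13, 210, 147], [7, 133, 71], [150, 20, 39]]
```

View pics/m1.png

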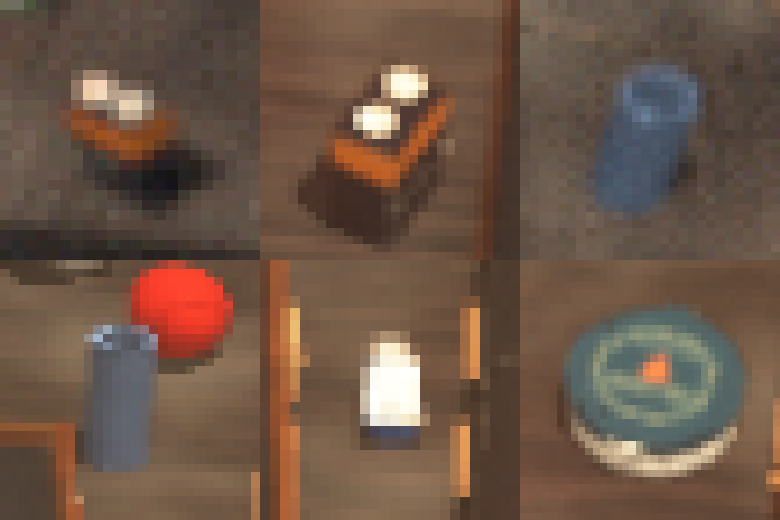

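```bash
cat >> m.py <<'E'
def hull2(im,box,f,z):
    p=im["pixels"].astype(int);q=dict(im)
    m=f(p[...,0],p[...,1],p[...,2])
    x0,y0,x1,y1=box;M=np.zeros(m.shape,np.uint8);M[y0:y1,x0:x1]=m[y0:y1,x0:x1]
    n,l,st,ce=cv2.connectedComponentsWithStats(M);k=1+st[1:,4].argmax()
    ys,xs=np.where(l==k);return cv2.convexHull(np.column_stack([xs,ys]).astype(np.float32))[:,0],ce[k],(xs,ys)
def tri(im1,u1,im2,u2):
    a,d=ray(im1,u1);b,e=ray(im2,u2);d=d[0]/np.linalg.norm(d);e=e[0]/np.linalg.norm(e)
    s=np.linalg.lstsq(np.column_stack([d,-e]),b-a,rcond=None)[0];p,q=a+s[0]*d,b+s[1]*e
    return np.round((p+q)/2*1000,1),round(np.linalg.norm(p-q)*1000,1)
E
python3 - <<'E'
from m import *
import pickle
t,s=[pickle.load(open(n+"0.pkl","rb")) for n in("top","side")]
bl=lambda b,g,r:b-r>-2
for i,b in((t,(234,196,260,218)),(s,(316,254,352,284))):
    u,c,_=hull2(i,b,bl,0);P=onplane(i,u,.019)[:,:2]*1000
    print("lid",u.min(0),u.max(0),cv2.fitEllipse(P.astype(np.float32)))
for n,i,b in(("t",t,(428,212,450,238)),("s",s,(340,128,355,155))):
    u,c,xy=hull2(i,b,lambda b,g,r:b-r>5 if n=="t" else b-r>0,0)
    print("slide",n,u.min(0),u.max(0),c,"axis",cv2.fitLine(np.column_stack(xy).astype(np.float32),2,0,.01,.01)[:2].T)
# battery terminals
for n,i,bx,zz in(("t",t,(184,190,206,206),0),("s",s,(322,310,348,330),0)):
    p=i["pixels"].astype(int);m=np.zeros(p.shape[:2],np.uint8);x0,y0,x1,y1=bx
    m[y0:y1,x0:x1]=(p[y0:y1,x0:x1,0]>110);k,l,st,ce=cv2.connectedComponentsWithStats(m);print("term",n,st[1:].tolist(),ce[1:].tolist())
    for c in ce[1:]: print(onplane(i,c,.047)*1000)
print("mixer",onplane(s,[(243,300),(218,392),(268,215)],0))
print("harp base s", onplane(s,[(326,222)],0))
# memory stick
u,c,_=hull2(s,(345,160,362,178),lambda b,g,r:b>110,0);print("stick",c,onplane(s,c,.01)*1000)
E
```

```text
lid [237. 199.] [256. 214.] ((449.20208740234375, 222.53814697265625), (65.48470306396484, 67.80965423583984), 140.46482849121094)
lid [320. 259.] [344. 277.] ((452.13836669921875, 227.76869201660156), (61.178863525390625, 62.99604034423828), 25.587671279907227)
slide t [432. 216.] [443. 233.] [436.95890411 224.49315068] axis [[ 0.3142539 -0.949339 ]]
slide s [344. 134.] [350. 151.] [346.49514563 142.01941748] axis [[ 0.03843918 -0.99926096]]
term t [[191, 197, 6, 5, 16]] [[193.25, 199.25]]
[[429.04022337 398.9916988   47.        ]]
term s [[333, 316, 5, 5, 17], [330, 321, 5, 4, 16]] [[335.0, 317.6470588235294], [331.9375, 322.3125]]
[[428.1776301 394.9073224  47.       ]]
[[433.33743105 407.41110953  47.        ]]
mixer [[0.65293069 0.34663891 0.        ]
 [0.63577639 0.56773373 0.        ]
 [0.67354907 0.02635113 0.        ]]
harp base s [[ 4.92850485e-01  3.15071990e-02 -1.11022302e-16]]
stick [352.55 168.1 ] [[ 433.95182522 -269.66560016   10.        ]]
```

```bash
python3 - <<'E'
from m import *
import pickle
t,s=[pickle.load(open(n+"0.pkl","rb")) for n in("top","side")]
print("slide",tri(t,(437,224.5),s,(346.8,142.3)),tri(t,(439.3,218),s,(346.9,134.5)),tri(t,(435,231),s,(346.6,150)))
print(onplane(t,(434.8,231),0),onplane(s,(346.6,150),0),onplane(t,(439.3,218),.066),onplane(s,(346.9,134.5),.066))
E
python3 -m inch '{"delta_pos":[[2.5,3.1,1.5],[2.5,3.1,1.5],[2.5,3.1,1.5],[2.5,3.1,1.5],[2.5,3.1,1.5],[2.5,3.1,1.5],[2.5,3.1,1.5],[2.5,3.1,1.5],[2.5,3.1,1.5],[0,0,0]],"twist":[[0,0,8.2],[0,0,8.2],[0,0,8.2],[0,0,8.2],[0,0,8.2],[0,0,8.2],[0,0,8.2],[0,0,8.2],[0,0,8.2],[0,0,0]],"hand":[1,1,1,1,1,1,1,1,1,1]}'
```

```text
slide (array([ 469.2, -420.8,   33.7]), np.float64(2.5)) (array([ 470.9, -421.7,   67.4]), np.float64(3.0)) (array([ 467.9, -420.9,   -1.2]), np.float64(1.8))
[[ 0.46792601 -0.42041499  0.        ]] [[ 0.46701578 -0.41747507  0.        ]] [[ 0.47377304 -0.42256672  0.066     ]] [[ 0.46983994 -0.42229198  0.066     ]]
clock: 1.1
eef_pos: [0.4289, -0.4124, 0.3351]
tool_rot: [179.6, -0.0, 90.4]
wrist_force: [0.6, 0.4, -0.1]
opening: 0.0854
grip_force: 0.0
```

```bash

python3 -m inch '{"delta_pos":[[0.3,4.6,0],[0.3,4.6,0],[0.3,4.6,0],[0.3,4.6,0],[0.3,4.6,0],[0.3,4.6,0],[0.3,4.6,0],[0.3,4.6,0],[0.3,4.6,0]],"twist":[[0,0,0],[0,0,0],[0,0,0],[0,0,0],[0,0,0],[0,0,0],[0,0,0],[0,0,0],[0,0,0]],"hand":[1,1,1,1,1,1,1,1,1]}'
python3 -m inch '{"delta_pos":[[0,3,-3],[0,3,-3],[0,3,-3],[0,3,-3],[0,3,-3],[0,3,-3],[0,3.5,-3],[0,0,0],[0,0,0],[0,0,0]],"twist":[[0,0,0],[0,0,0],[0,0,0],[0,0,0],[0,0,0],[0,0,0],[0,0,0],[0,0,0],[0,0,0],[0,0,0]],"hand":[1,1,1,1,1,1,1,1,1,1]}'
python3 - <<'E'
from m import *
import pickle
o=[]
for n,b in(("top",(200,140,300,230)),("side",(260,200,380,320))):
    im=get_image(n);pickle.dump(im,open(n+"1.pkl","wb"));o.append(cv2.resize(im["pixels"][b[1]:b[3],b[0]:b[2]],(400,400),interpolation=2))
cv2.imwrite("pics/g1.png",np.hstack(o));print(sense()["eef_pos"],sense()["tool_rot"])
for n in("top","side"):
    im=pickle.load(open(n+"1.pkl","rb"));print(proj(im,sense()["eef_pos"]))
E
```

```text
clock: 2.0
eef_pos: [0.4488, -0.0034, 0.3324]
tool_rot: [-180.0, 0.0, 89.5]
wrist_force: [1.4, 0.6, 0.4]
opening: 0.0853
grip_force: 0.0
clock: 3.0
eef_pos: [0.4497, 0.209, 0.1228]
tool_rot: [180.0, 0.1, 89.5]
wrist_force: [-0.5, -0.7, 0.1]
opening: 0.0852
grip_force: 0.0
[0.45023127 0.20874843 0.12331445] [1.79920617e+02 3.40654942e-02 8.94329776e+01]
[[247.52078546 187.30298407]]
[[335.404149   232.30165877]]
```

View pics/g1.png

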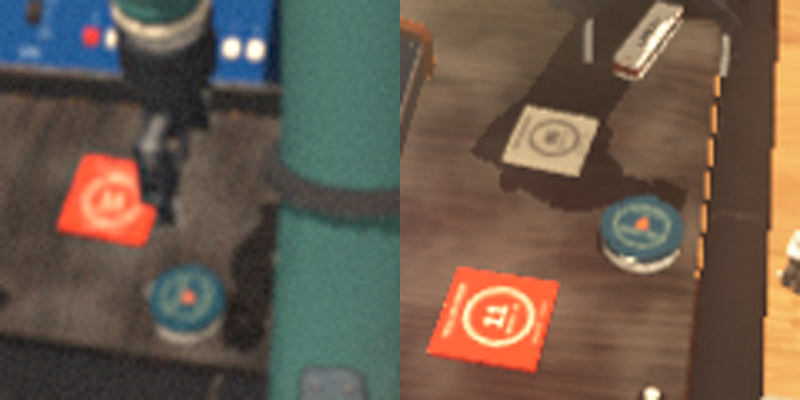

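```bash
python3 - <<'E'
from m import *
import pickle
t,s=[pickle.load(open(n+"1.pkl","rb")) for n in("top","side")]
e=np.array([.4502,.2087,.1233])
P=e+np.array([[-.0425,.011,.013],[.0425,.011,.013],[-.0425,.0,.013],[.0425,0,.013]])
print(proj(s,P),proj(t,P))
bl=lambda b,g,r:b-r>-2
for i,b in((t,(234,196,260,218)),(s,(316,254,352,284))):
    u,c,_=hull2(i,b,bl,0);P=onplane(i,u,.019)[:,:2]*1000
    print("lid",u.min(0),u.max(0),cv2.fitEllipse(P.astype(np.float32)))
x=t["pixels"][165:200,225:260];y=s["pixels"][195:240,305:370]
cv2.imwrite("pics/g2.png",np.hstack([cv2.resize(x,(390,390),interpolation=0),cv2.resize(y,(400,390),interpolation=0)]))
E
```

```text
[[353.08122674 233.15353712]
 [317.35800541 229.48045122]
 [353.3944463  230.06022785]
 [318.02171233 226.45305746]] [[240.56032913 194.30776137]
 [247.03159756 174.62189664]
 [243.91611841 194.75537493]
 [250.2865867  175.04549867]]
lid [237. 199.] [256. 214.] ((449.2984619140625, 222.43759155273438), (65.90985107421875, 67.58812713623047), 139.900390625)
lid [320. 258.] [344. 277.] ((452.5155029296875, 227.85943603515625), (62.3535270690918, 65.14643096923828), 15.932393074035645)
```

View pics/g2.png

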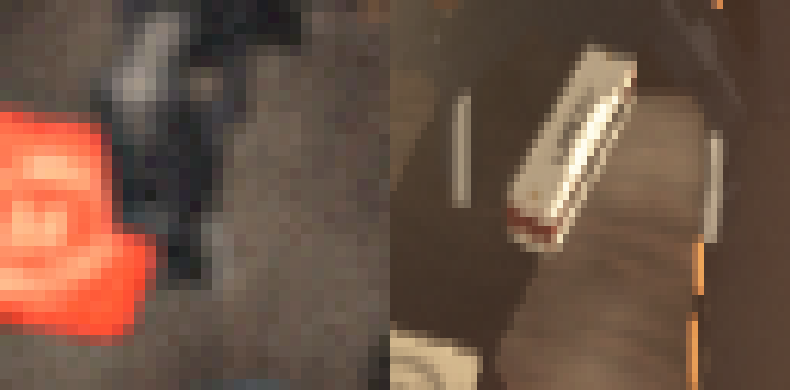

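```bash

python3 -m inch '{"delta_pos":[[0,1.6,-2],[0,0,-3],[0,0,-3],[0,0,-2],[0,0,-1],[0,0,0],[0,0,0]],"twist":[[0,0,0],[0,0,0],[0,0,0],[0,0,0],[0,0,0],[0,0,0],[0,0,0]],"hand":[1,1,1,1,1,1,1]}'
python3 - <<'E'
from m import *
import pickle
o=[]
for n,b in(("top",(200,150,280,230)),("side",(300,220,380,300))):
    im=get_image(n);pickle.dump(im,open(n+"2.pkl","wb"));o.append(cv2.resize(im["pixels"][b[1]:b[3],b[0]:b[2]],(400,400),interpolation=2))
cv2.imwrite("pics/g3.png",np.hstack(o))
E
```

```text
clock: 3.8
eef_pos: [0.4503, 0.2263, 0.0135]
tool_rot: [179.9, -0.0, 89.5]
wrist_force: [-0.4, 0.5, 0.0]
opening: 0.0856
grip_force: 0.0
```

View pics/g3.png

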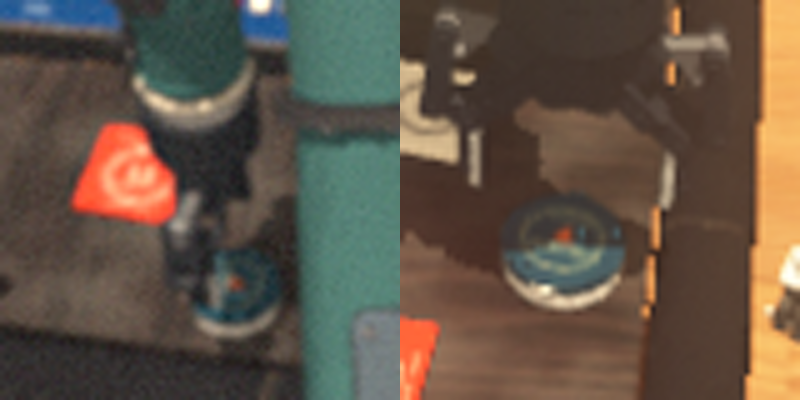

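```bash
python3 - <<'E'
from m import *
import pickle
t,s=[pickle.load(open(n+"2.pkl","rb")) for n in("top","side")]
print(tri(t,(238.5,208.5),s,(353.6,261)),tri(t,(243,206.5),s,(353.6,261)))
for z in(.013,.026,.04,.05,.06): print(z,proj(s,[[.45-.0425,.2263,z],[.45+.0425,.2263,z],[.45-.057,.2263,z]]).round(1).tolist(),proj(t,[[.45-.0425,.2263,z],[.45-.057,.2263,z]]).round(1).tolist())
E
```

```text
(array([402.3, 235.1,  61.7]), np.float64(5.7)) (array([407.7, 225.8,  58.4]), np.float64(19.6))
0.013 [[349.7, 270.7], [316.7, 267.0], [355.4, 271.3]] [[242.5, 217.1], [241.4, 220.5]]
0.026 [[350.0, 267.2], [316.7, 263.5], [355.7, 267.9]] [[242.1, 214.8], [241.0, 218.2]]
0.04 [[350.4, 263.4], [316.8, 259.7], [356.1, 264.0]] [[241.7, 212.3], [240.6, 215.7]]
0.05 [[350.6, 260.6], [316.8, 256.9], [356.4, 261.3]] [[241.3, 210.5], [240.2, 213.9]]
0.06 [[350.9, 257.8], [316.8, 254.1], [356.7, 258.5]] [[241.0, 208.6], [239.9, 212.1]]
```

```bash

python3 -m inch '{"delta_pos":[[0,0,-0.6],[0,0,-0.6],[0,0,0],[0,0,0],[0,0,0],[0,0,0],[0,0,0],[0,0,0]],"twist":[[0,0,0],[0,0,0],[0,0,0],[0,0,0],[0,0,0],[0,0,0],[0,0,0],[0,0,0]],"hand":[1,1,1,0.6,0.6,0.6,0.6,0.6]}'
```

```text
clock: 4.7
eef_pos: [0.4495, 0.2264, 0.0007]
tool_rot: [180.0, -0.0, 89.6]
wrist_force: [-0.8, 0.0, 0.1]
opening: 0.0515
grip_force: 0.0
```

```bash

python3 - <<'E'
from m import *
import pickle
o=[]
for n,b in(("top",(200,150,280,230)),("side",(300,220,380,300))):
    im=get_image(n);pickle.dump(im,open(n+"2.pkl","wb"));o.append(cv2.resize(im["pixels"][b[1]:b[3],b[0]:b[2]],(400,400),interpolation=2))
cv2.imwrite("pics/g4.png",np.hstack(o))
E
```

```text
(no output)
```

View pics/g4.png

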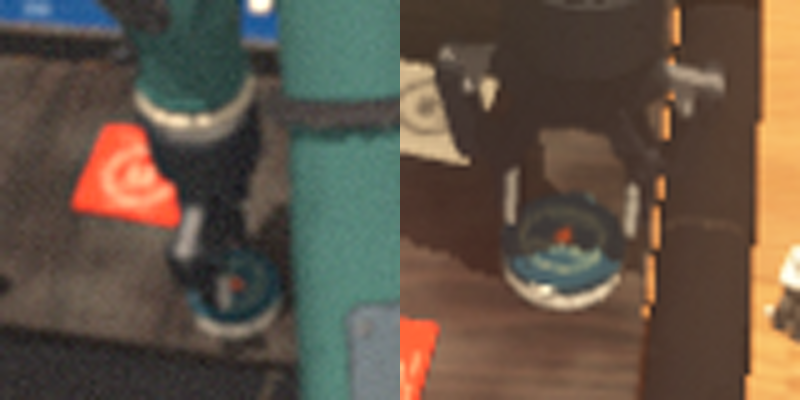

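```bash

python3 -m inch '{"delta_pos":[[0,0,0],[0,0,0],[0,0,0],[0,0,0],[0,0,-0.5],[0,0,-0.5],[0,0,0],[0,0,0]],"twist":[[0,0,0],[0,0,0],[0,0,0],[0,0,0],[0,0,0],[0,0,0],[0,0,0],[0,0,0]],"hand":[1,1,1,1,1,1,1,1]}'
python3 -m inch '{"delta_pos":[[0,0,0],[0,0,0],[0,0,0],[0,0,0],[0,0,0]],"twist":[[0,0,0],[0,0,0],[0,0,0],[0,0,0],[0,0,0]],"hand":[0.6,0.6,0.6,0.6,0.6]}'
```

```text
clock: 5.6
eef_pos: [0.4492, 0.2263, -0.0097]
tool_rot: [-180.0, 0.0, 89.6]
wrist_force: [0.2, -0.6, 0.5]
opening: 0.0852
grip_force: 0.0
clock: 6.1
eef_pos: [0.4495, 0.2264, -0.0093]
tool_rot: [180.0, -0.0, 89.6]
wrist_force: [0.7, 0.2, -0.4]
opening: 0.0512
grip_force: 0.0
```

```bash

python3 -m inch '{"delta_pos":[[0,0,0],[0,0,0],[0,0,0],[0,0,0],[0,0,-0.5],[0,0,-0.5],[0,0,0],[0,0,0]],"twist":[[0,0,0],[0,0,0],[0,0,0],[0,0,0],[0,0,0],[0,0,0],[0,0,0],[0,0,0]],"hand":[1,1,1,1,1,1,1,1]}'
python3 -m inch '{"delta_pos":[[0,0,0],[0,0,0],[0,0,0],[0,0,0],[0,0,0]],"twist":[[0,0,0],[0,0,0],[0,0,0],[0,0,0],[0,0,0]],"hand":[0.65,0.65,0.65,0.65,0.65]}'
python3 - <<'E'
from m import *
import pickle
o=[]
for n,b in(("top",(200,150,280,230)),("side",(300,220,380,300))):
    im=get_image(n);pickle.dump(im,open(n+"2.pkl","wb"));o.append(cv2.resize(im["pixels"][b[1]:b[3],b[0]:b[2]],(400,400),interpolation=2))
cv2.imwrite("pics/g5.png",np.hstack(o))
E
```

```text
clock: 6.9
eef_pos: [0.4492, 0.2263, -0.0197]
tool_rot: [-180.0, 0.0, 89.6]
wrist_force: [0.0, -0.1, 0.0]
opening: 0.0855
grip_force: 0.0
clock: 7.4
eef_pos: [0.45, 0.2265, -0.0191]
tool_rot: [179.9, -0.0, 89.6]
wrist_force: [0.6, -0.6, 3.4]
opening: 0.0554
grip_force: 1.4
```

View pics/g5.png

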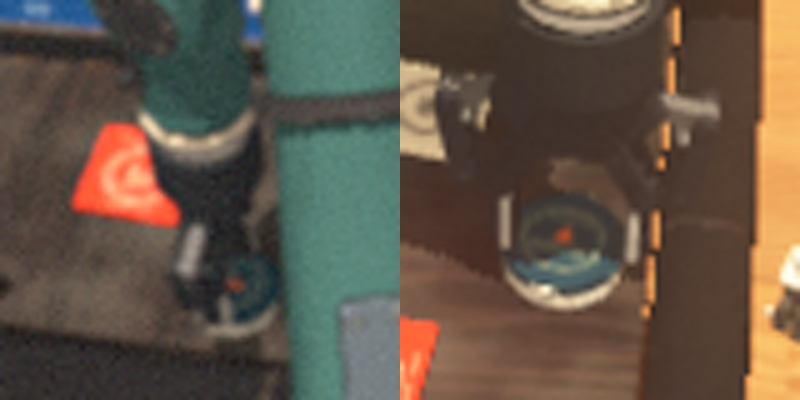

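```bash

python3 -m inch '{"delta_pos":[[0,0,0.2],[0,0,0],[0,0,0],[0,0,0],[0,0,-0.5],[0,0,-0.5],[0,0,-0.6],[0,0,0],[0,0,0]],"twist":[[0,0,0],[0,0,0],[0,0,0],[0,0,0],[0,0,0],[0,0,0],[0,0,0],[0,0,0],[0,0,0]],"hand":[1,1,1,1,1,1,1,1,1]}'
python3 -m inch '{"delta_pos":[[0,0,0],[0,0,0],[0,0,0],[0,0,0],[0,0,0],[0,0,0]],"twist":[[0,0,0],[0,0,0],[0,0,0],[0,0,0],[0,0,0],[0,0,0]],"hand":[0.4,0.4,0.4,0.4,0.4,0.4]}'
python3 - <<'E'
from m import *
import pickle
o=[]
for n,b in(("top",(200,150,280,230)),("side",(300,220,380,300))):
    im=get_image(n);pickle.dump(im,open(n+"2.pkl","wb"))
    u,c,_=hull2(im,(234,190,262,222) if n=="top" else (312,250,352,284),lambda b,g,r:b-r>-2,0);P=onplane(im,u,.019)[:,:2]*1000
    print("lid",u.min(0),u.max(0),cv2.fitEllipse(P.astype(np.float32)))
E
```

```text
clock: 8.4
eef_pos: [0.4491, 0.2264, -0.0338]
tool_rot: [-180.0, 0.0, 89.6]
wrist_force: [-0.3, -0.4, 0.7]
opening: 0.0855
grip_force: 0.0
clock: 9.0
eef_pos: [0.4497, 0.2266, -0.0324]
tool_rot: [179.9, -0.0, 89.6]
wrist_force: [-1.6, -0.4, 7.5]
opening: 0.0608
grip_force: 62.8
lid [234. 190.] [261. 221.] ((467.6220397949219, 208.94674682617188), (124.58409881591797, 176.17218017578125), 140.66680908203125)
lid [325. 272.] [344. 278.] ((444.63531494140625, 247.67681884765625), (26.401355743408203, 47.238739013671875), 102.91324615478516)
```

```bash
python3 - <<'E'
from m import *
import pickle
s=pickle.load(open("side2.pkl","rb"));t=pickle.load(open("top2.pkl","rb"))
print((onplane(s,[(321,270),(346.4,272.4),(333,267.8)],.019)*1000).round(1))
print((onplane(t,[(237.3,211.5)],.019)*1000).round(1))
# tin white body lower rim in side now
p=s["pixels"].astype(int)
for r in range(256,286,2): print(r," ".join("%3d/%-3d"%(p[r,c,2],p[r,c,0]) for c in range(316,352,2)))
E
```

```text
[[479.5 240.2  19. ]
 [415.2 238.6  19. ]
 [450.3 228.2  19. ]]
[[423.3 247.8  19. ]]
256  67/42   67/42   65/42   66/43   66/43   70/42   71/40   72/40  104/62   96/55   83/50   78/48   75/47   73/48   73/48   82/56   83/57   72/44 
258  66/42   66/41   66/42   66/42   68/41   71/41   70/39   66/39   70/43   85/56   77/55   87/54   96/55   75/49   71/46   74/48   81/56   73/45 
260  68/43   68/43   67/43   65/38   71/39   67/43   64/47   61/55   63/56   63/56   62/55   67/62   87/79   96/59   77/50   73/46   79/52   88/62 
262  72/43   72/46  110/78   64/37   62/49   63/55   69/58   75/60   82/63   83/62   78/61   75/59   65/56   75/81  100/62   71/44   74/47   79/52 
264  72/42   86/58  157/115  63/39   62/55   72/57   73/60   63/56   66/57   73/58   74/59   77/61   84/64   66/57   69/59   87/55   76/50   77/50 
266  72/40   89/60  157/115  64/43   63/54   81/62   62/55   62/55   82/53  143/46   71/54   65/55   71/58   81/62   64/54   99/67  140/100  74/46 
268  71/38   87/57  157/114  64/49   66/55   82/63   82/61   78/61   98/54  132/48   79/52   64/55   67/57   82/62   64/54  13
[... 504 characters left out ...]
6/125  78/69  101/104  79/100  80/105  80/105  78/103  75/95   73/82   95/83  191/138  92/55  113/66  230/85 
278  98/56   95/55   95/55   94/54  118/76  199/141 222/159 205/150 161/125  74/76   73/72  121/100 204/151 231/173 126/80  122/71  114/64  222/77 
280 100/56   97/54   95/54   95/55   94/52   94/54  161/111 189/136 225/166 233/177 217/158 229/173 184/128 104/66  109/65  115/68  110/64  154/56 
282 115/64  112/60  110/60  107/59  107/61  102/56  104/58   95/53  103/63  127/82  104/64   98/56   95/55   93/52   98/58  105/62  179/75   68/35 
284 121/69  122/68  120/65  111/62  109/61  107/61  104/58  100/57  101/56  103/58  106/59  108/60  107/57  105/58  110/61  110/65  106/57   74/40
```

```bash

python3 -m inch '{"delta_pos":[[0,0,1],[0,0,2],[0,0,2],[0,0,2],[2.4,2.3,0],[2.4,2.3,0],[2.4,2.3,0],[2.5,2.3,0],[0,0,0],[0,0,0]],"twist":[[0,0,0],[0,0,0],[0,0,0],[0,0,0],[0,0,0],[0,0,0],[0,0,0],[0,0,0],[0,0,0],[0,0,0]],"hand":[0.4,0.4,0.4,0.4,0.4,0.4,0.4,0.4,0.4,0.4]}'
python3 - <<'E'
from m import *
import pickle
o=[]
for n,b in(("top",(190,130,270,210)),("side",(240,240,340,340))):
    im=get_image(n);pickle.dump(im,open(n+"3.pkl","wb"));o.append(cv2.resize(im["pixels"][b[1]:b[3],b[0]:b[2]],(400,400),interpolation=2))
cv2.imwrite("pics/g6.png",np.hstack(o))
E
```

```text
clock: 10.1
eef_pos: [0.5464, 0.3184, 0.0368]
tool_rot: [-180.0, 0.0, 89.6]
wrist_force: [-0.4, -1.0, -0.4]
opening: 0.0603
grip_force: 64.9
```

View pics/g6.png

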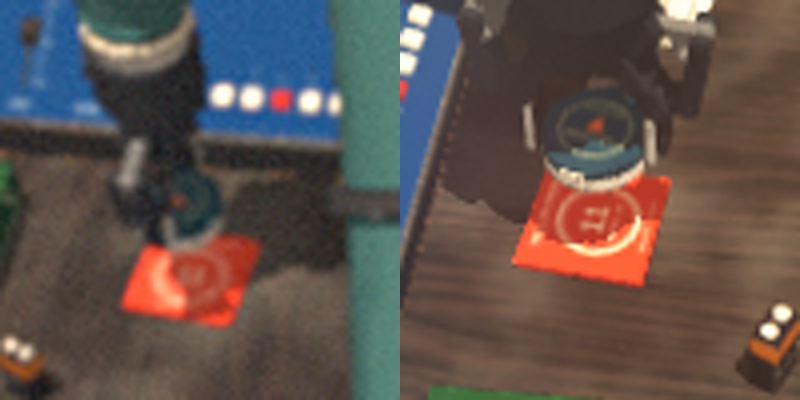

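```bash
python3 - <<'E'
from m import *
import pickle
s=pickle.load(open("side3.pkl","rb"));t=pickle.load(open("top3.pkl","rb"))
o=lambda b,g,r:(r-b>45)&(r>100)
T=hull2(t,(216,160,234,176),o,0)[1];S=hull2(s,(282,264,296,280),o,0)[1]
print(T,S,tri(t,T,s,S),onplane(t,T,.088)*1000,onplane(s,S,.088)*1000)
t0,s0=[pickle.load(open(n+"0.pkl","rb")) for n in("top","side")]
T=hull2(t0,(238,200,256,214),o,0)[1];S=hull2(s0,(326,258,342,276),o,0)[1];print(T,S,tri(t0,T,s0,S),onplane(t0,T,.019)*1000,onplane(s0,S,.019)*1000)
E
```

```text
[225. 170.] [288.75       270.91666667] (array([543.6, 314.7,  86.3]), np.float64(1.7)) [[541.07827462 314.26393115  88.        ]] [[543.91170646 315.53109865  88.        ]]
[246.5 206.2] [332.33333333 266.73333333] (array([452.4, 223.1,  17. ]), np.float64(0.3)) [[450.74152065 222.60860944  19.        ]] [[452.3580111  224.87487719  19.        ]]
```

```bash

python3 -m inch '{"delta_pos":[[0.3,0.2,-2],[0.1,0,-2],[0,0,-1],[0,0,-0.6],[0,0,0],[0,0,0],[0,0,0]],"twist":[[0,0,0],[0,0,0],[0,0,0],[0,0,0],[0,0,0],[0,0,0],[0,0,0]],"hand":[0.4,0.4,0.4,0.4,0.4,0.4,0.4]}'
cat > tinm.py <<'E'
from m import *
import pickle
o=lambda b,g,r:(r-b>45)&(r>100)
for n in("top","side"):
    im=get_image(n);pickle.dump(im,open(n+"4.pkl","wb"))
    u=proj(im,[.5474,.3171,.030])[0];x,y=u.round().astype(int)
    p=im["pixels"];c=p[y-6:y+7,x-6:x+7].astype(int)
    H=cv2.cvtColor(p,cv2.COLOR_BGR2HSV)[y-6:y+7,x-6:x+7]
    print(n,u);print((c[...,2]-c[...,0]))
E
python3 tinm.py
```

```text
clock: 10.9
eef_pos: [0.5509, 0.3208, -0.0187]
tool_rot: [179.9, -0.0, 89.6]
wrist_force: [0.3, 0.5, -0.6]
opening: 0.0606
grip_force: 64.9
top [226.82345285 179.52755263]
[[  6   2  -1  -1   1  -4 -18 -15 -16 -15 -18  -8  -2]
 [  2   3   7   2   2  -8 -10 -14 -15 -18 -10 -13 -20]
 [  4  -3  -1  -5   6  -3 -12 -29 -19 -11 -10  -5 -16]
 [ -6 -11 -13  -4   0  -2  -3 -15 -22 -23 -13 -12 -22]
 [ -5 -16 -16  -3   6  23  31  12 -13 -19 -14 -12 -21]
 [ -5 -13  -8  -1  12  44  60  42   2  -9 -12  -9 -25]
 [ -4  -3  -7   0  13  41  52  32   4 -11 -10 -13 -26]
 [  0  -1  -4  -3  -5  -4   3   2  -8  -8 -14 -16 -27]
 [ -1   1   2   1   1 -12 -15 -16 -10  -9 -16 -23 -32]
 [ -3  -4   4   8  12   1  -9 -13 -15 -13 -19 -37 -30]
 [ -6 -10   6  16  16  11  -8 -20 -23 -25 -28 -29 -12]
 [  1   0   4  10  19  10  -7 -25 -30 -23 -10  -2  17]
 [ 21  -7   0  10  13   8  -6  -6  -8  -4   6  19  39]]
side [288.17967016 287.7701609 ]
[[  9   8   8  12  12  10  11  14  10  13  15   5   5]
 [ 10   5   4   6  10   9   8   8   8  12  13  13   6]
 [  3   0   0   1   4   6   6   9   7  10  12  15  19]
 [  1   0  -1   0   3   5  25  14   5   6   9  11  15]
 [  0  -1  -1   2  15  57  90  24   2   1   3   5   7]
 [  0   0  -1  21  86 117 117  23   3   1   1   0   3]
 [  2   2   5  52 106 124 104  25   4   1   1   0   3]
 [ 16  12  11  30  50  61  60  20   1 -24  -1   1   5]
 [ 11  16  19  21  16  18  17  10   2  -8  -1   2   5]
 [  3   4   6   7   8   7  13  24  20  11   3   6  12]
 [  0   0   0   1   2 -21 -14  11  15  16   6  12  16]
 [  2   1 -27 -29 -28 -30 -29 -23 -15  -7  14  23  -9]
 [ 34   8 -14 -19 -26 -31 -21  -8   1  23  -5 -12 -28]]
```

```bash
python3 - <<'E'
from m import *
import pickle
s=pickle.load(open("side4.pkl","rb"));t=pickle.load(open("top4.pkl","rb"))
T=(226.9,179.4);S=(287.,287.5)
print(tri(t,T,s,S),onplane(t,T,.033)*1000,onplane(s,S,.033)*1000)
E
```

```text
(array([549.6, 317. ,  29.4]), np.float64(1.9)) [[545.57775744 315.93055256  33.        ]] [[549.68464891 319.11824924  33.        ]]
```

```bash

python3 -m inch '{"delta_pos":[[0,0,-0.4],[0,0,-0.4],[0,0,0],[0,0,0]],"twist":[[0,0,0],[0,0,0],[0,0,0],[0,0,0]],"hand":[0.4,0.4,0.4,0.4]}'
python3 -m inch '{"delta_pos":[[0,0,0],[0,0,0],[0,0,0],[0,0,0],[0,0,1.5],[0,0,3],[0,0,4],[0,0,4],[0,0,0],[0,0,0]],"twist":[[0,0,0],[0,0,0],[0,0,0],[0,0,0],[0,0,0],[0,0,0],[0,0,0],[0,0,0],[0,0,0],[0,0,0]],"hand":[0.95,0.95,0.95,0.95,0.95,0.95,0.95,0.95,0.95,0.95]}'
```

```text
clock: 11.4
eef_pos: [0.5509, 0.3205, -0.0258]
tool_rot: [179.9, 0.0, 89.6]
wrist_force: [-1.9, -1.2, 11.2]
opening: 0.0604
grip_force: 66.0
clock: 12.4
eef_pos: [0.5512, 0.3208, 0.0996]
tool_rot: [179.8, -0.1, 89.6]
wrist_force: [0.1, 0.1, 0.1]
opening: 0.0813
grip_force: 0.0
```

```bash
python3 - <<'E'
from m import *
t=get_image("top");s=get_image("side")
p=t["pixels"].astype(int)[194:206,186:204];print(p.min(2))
a=onplane(t,[(192,199),(195,200.4)],.047);print(a[1]-a[0],a.mean(0))
p=s["pixels"].astype(int)
m=np.zeros(p.shape[:2],np.uint8);m[310:330,324:346]=p[310:330,324:346,0]>100
n,l,st,c=cv2.connectedComponentsWithStats(m);print(st[1:,4],c[1:],onplane(s,c[1:],.047))
E
python3 tinm.py | grep -v "\["
python3 - <<'E'
from m import *
import pickle
for n in("top","side"):
    im=pickle.load(open(n+"4.pkl","rb"));u=proj(im,[.5474,.3171,.025])[0];x,y=u.round().astype(int)
    w=np.clip(im["pixels"][y-6:y+7,x-6:x+7].astype(float)[...,2]-im["pixels"][y-6:y+7,x-6:x+7].astype(float)[...,0]-35,0,None)
    yy,xx=np.mgrid[y-6:y+7,x-6:x+7];c=[(w*xx).sum()/w.sum(),(w*yy).sum()/w.sum()];print(n,c,onplane(im,c,.025)*1000)
    b=(205,160,250,208) if n=="top" else (262,270,312,320)
    h=hull(im,b,red,.006)[0];print(rect(h))
E
```

```text
[[ 64  61  65  64  65  62  70  69  69  66  68  59  63  60  59  56  54  55]
 [ 69  63  60  66  62  59  72  68  61  65  57  64  61  53  54  57  65  63]
 [ 63  61  64  71  64  64  62  55  59  65  65  62  54  57  57  64  56  56]
 [ 59  63  70  64  77 108 113  77  62  62  59  63  57  62  57  55  56  62]
 [ 68  65  66  61 102 169 183 131  88  86  70  63  59  62  54  59  55  57]
 [ 73  65  63  63 108 170 181 142 138 148 102  67  59  62  58  60  51  60]
 [ 73  72  69  54  68 112 115 123 170 177 123  60  56  63  57  56  64  61]
 [ 76  73  64  52  49  48  59  94 150 142  89  47  57  58  67  70  61  55]
 [ 78  80  71  62  45  34  43  60  84  74  39  38  41  67  66  69  66  67]
 [ 85  74  68  57  49  29  33  41  38  34  32  31  48  62  71  66  65  66]
 [ 79  81  66  62  63  40  37  30  32  38  33  39  36  50  61  73  69  70]
 [ 80  73  69  71  74  56  55  43  41  32  27  39  27  38  38  58  68  73]]
[-0.00414341 -0.01178332  0.        ] [0.42730799 0.3975725  0.047     ]
[19 17] [[335.         317.78947368]
 [331.88235294 322.41176471]] [[0.42813885 0.39526396 0.047     ]
 [0.43342493 0.40767107 0.047     ]]
top [np.float64(226.146529562982), np.float64(179.61953727506426)] [[550.65165046 321.11588094  25.        ]]
(array([542.5, 316.8]), array([83.9, 84.9]), 0.4)
side [np.float64(287.1960368011323), np.float64(289.4472753007785)] [[549.71934628 318.4294874   25.        ]]
(array([548.6, 318.7]), array([84.6, 81. ]), 87.5)
```

```bash

python3 -m inch '{"delta_pos":[[-3,2,0],[-3,2,0],[-3,2,-1],[-3.1,2,-2],[0,0,-1],[0,0,0],[0,0,0],[0,0,0]],"twist":[[0,0,-6.8],[0,0,-6.8],[0,0,-6.9],[0,0,0],[0,0,0],[0,0,0],[0,0,0],[0,0,0]],"hand":[0.7,0.7,0.7,0.7,0.7,0.7,0.7,0.7]}'
python3 - <<'E'
from m import *
import pickle
o=[]
for n,b in(("top",(170,150,250,230)),("side",(280,270,360,350))):
    im=get_image(n);o.append(cv2.resize(im["pixels"][b[1]:b[3],b[0]:b[2]],(400,400),interpolation=2))
    for g in ((.5474,.3171,.025),):
        u=proj(im,g)[0];x,y=u.round().astype(int);q=im["pixels"][y-6:y+7,x-6:x+7].astype(float)
        w=np.clip(q[...,2]-q[...,0]-35,0,None);yy,xx=np.mgrid[y-6:y+7,x-6:x+7];c=[(w*xx).sum()/w.sum(),(w*yy).sum()/w.sum()];print(n,c,onplane(im,c,.025)*1000)
        bb=(205,160,250,208) if n=="top" else (262,270,312,320)
        print(rect(hull(im,bb,red,.006)[0]))
cv2.imwrite("pics/g7.png",np.hstack(o))
E
```

```text
clock: 13.4
eef_pos: [0.4312, 0.3994, 0.0577]
tool_rot: [179.9, -0.0, 68.9]
wrist_force: [0.2, 0.0, 0.5]
opening: 0.0604
grip_force: 0.0
top [np.float64(223.88), np.float64(177.39)] [[559.46054084 331.84848268  25.        ]]
(array([537.3, 315.2]), array([79.1, 67.1]), 87.7)
side [np.float64(287.20282186948856), np.float64(289.3721340388007)] [[549.75015375 318.20688916  25.        ]]
(array([549.1, 319.7]), array([82.4, 79.9]), 87.2)
```

View pics/g7.png

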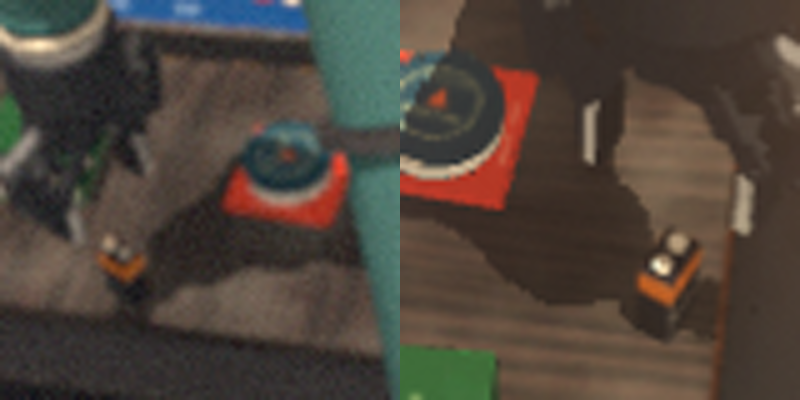

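```bash

python3 -m inch '{"delta_pos":[[0,0,-2],[0,0,-2],[0,0,-2],[0,0,-1],[0,0,-0.8],[0,0,0],[0,0,0]],"twist":[[0,0,0],[0,0,0],[0,0,0],[0,0,0],[0,0,0],[0,0,0],[0,0,0]],"hand":[0.7,0.7,0.7,0.7,0.7,0.7,0.7]}'
python3 -m inch '{"delta_pos":[[0,0,0],[0,0,0],[0,0,0],[0,0,0],[0,0,0],[0,0,0],[0,0,0],[0,0,0]],"twist":[[0,0,0],[0,0,0],[0,0,0],[0,0,0],[0,0,0],[0,0,0],[0,0,0],[0,0,0]],"hand":[0,0,0,0,0,0,0,0]}'
python3 - <<'E'
from m import *
import pickle
t=get_image("top");s=get_image("side")
pickle.dump(t,open("top5.pkl","wb"));pickle.dump(s,open("side5.pkl","wb"))
print(onplane(t,(227.4,181),.025))
p=s["pixels"].astype(int)
m=np.zeros(p.shape[:2],np.uint8);m[308:332,322:348]=p[308:332,322:348,0]>100
n,l,st,c=cv2.connectedComponentsWithStats(m);print(st[1:,4],c[1:],onplane(s,c[1:],.047))
E
```

```text
clock: 14.2
eef_pos: [0.4299, 0.4007, -0.0199]
tool_rot: [180.0, -0.0, 69.1]
wrist_force: [0.5, -0.2, 0.5]
opening: 0.0598
grip_force: 0.0
clock: 15.0
eef_pos: [0.4298, 0.4008, -0.0197]
tool_rot: [180.0, -0.1, 69.1]
wrist_force: [-0.2, -0.6, 6.9]
opening: 0.0162
grip_force: 58.9
[[0.54513817 0.31502812 0.025     ]]
[17  6 11] [[326.52941176 325.23529412]
 [333.         322.5       ]
 [337.36363636 329.18181818]] [[0.44376444 0.41617956 0.047     ]
 [0.4310595  0.40754187 0.047     ]
 [0.42024299 0.42231942 0.047     ]]
```

```bash

python3 -m inch '{"delta_pos":[[0,0,1],[0,0,2],[0,0,3],[0,0,2],[3,-2,0],[3,-2,0],[3,-2,0],[3,-2,-1],[0,0,-1],[0,0,0],[0,0,0],[0,0,0]],"twist":[[0,0,0],[0,0,0],[0,0,0],[0,0,0],[0,0,0],[0,0,0],[0,0,0],[0,0,0],[0,0,0],[0,0,0],[0,0,0],[0,0,0]],"hand":[0,0,0,0,0,0,0,0,0,0,0,0]}'
python3 - <<'E'
from m import *
import pickle
o=[]
for n in("top","side"):
    im=get_image(n);pickle.dump(im,open(n+"6.pkl","wb"))
    u=proj(im,(.5474,.317,.107))[0];x,y=u.round().astype(int)
    print(n,u);print(im["pixels"][y-8:y+9,x-9:x+10].min(2))
    o.append(cv2.resize(im["pixels"][y-30:y+50,x-40:x+40],(400,400),interpolation=2))
cv2.imwrite("pics/g8.png",np.hstack(o))
E
```

```text
clock: 16.3
eef_pos: [0.5479, 0.3222, 0.0401]
tool_rot: [-179.9, -0.0, 69.3]
wrist_force: [-0.7, -0.5, 0.1]
opening: 0.0161
grip_force: 58.6
top [224.0007333 164.8350494]
[[ 37  38  32  38  33  39  32  35  44  29  35  42  28  26  34  41  69  87
   88]
 [ 35  37  34  31  34  32  37  38  35  44  38  35  35  42  32  44  50  59
   61]
 [ 27  36  37  35  24  35  38  33  34  27  39  32  34  44  35  47  42  45
   43]
 [ 36  39  20  31  37  36  35  27  39  40  35  35  35  48  44  44  41  42
   41]
 [ 42  34  40  39  32  37  39  32  32  39  38  40  38  44  41  41  38  45
   37]
 [ 52  38  31  32  35  35  34  39  36  32  34  44  48  42  49  45  44  43
   44]
 [ 62  37  34  35  30  42  35  35  35  25  40  63  66  50  61  57  54  51
   49]
 [ 69  41  36  34  39  35  36  28  39  43  46  64  76  72  66  67  64  67
   60]
 [ 51  43  37  34  33  35  33  49  67  84  67  56  81  75  64  64  64  73
   72]
 [ 43  29  36  45  29  41  38  43  84  89  75  53  73  76  65  71  72  77
   81]
 [ 33  35  31  31  34  41  33  53  75  75  55  40  60  76  66  69  73  75
   79]
 [ 38  33  28  37  35  30  43  64  66 
[... 1159 characters left out ...]
  45  57  48  49  50  53  51  45  45  46  46
   45]
 [ 50  58  58  48  46  45  44  45  64  48  49  49  51  51  47  45  44  45
   44]
 [ 70  95  83  47  45  45  43  44  55  49  50  49  49  50  50  51  54  52
   52]
 [ 94 122  80  47  45  54  91  90  57  49  49  48  49  51  51  53  56  56
   54]
 [ 93 122  61  44  45  69 125 124 103  48  49  49  49  50  53  50  48  48
   48]
 [ 84 123  60  45  44  74 124 123 112  48  48  48  54  50  53  48  49  50
   49]
 [ 83 124  69  46  44  59  93  89  71  54  66  49  53  50  52  48  49  50
   58]
 [ 83 124  77  49  48  44  50  48  43  72 104  78  57  50  51  49  47  49
   57]
 [ 74 124  78  46  48  45  48  48  47  72 123 109  69  48  49  49  46  46
   47]]
```

View pics/g8.png

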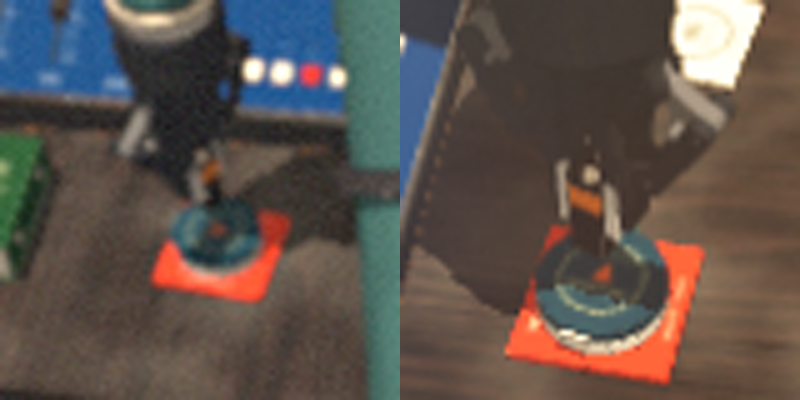

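```bash
python3 - <<'E'
from m import *
import pickle
s=pickle.load(open("side6.pkl","rb"));t=pickle.load(open("top6.pkl","rb"))
a=onplane(s,(284.8,269.4),.107)[0]*1000;print(a, a-[2.3,6.0,0])
p=s["pixels"].astype(int);m=(p[...,2]-p[...,0])
print(m[266:288,276:298])
p=t["pixels"].astype(int);m=(p[...,2]-p[...,0])
print(m[158:182,214:232])
E
```

```text
[549.19470477 329.0431945  107.        ] [546.89470477 323.0431945  107.        ]
[[ 19  17  18  18  18  18  19  21  24  22  30  18  19  20  20  21  21  21
   22  21  22  21]
 [ 21  18  23  32  26  20  21  23  25  21  27  19  19  19  19  21  22  20
   20  21  21  21]
 [ 23  18  29  38  28  20  26  28  47  45  33  19  18  20  19  21  22  22
   20  21  21  21]
 [ 22  17  29  39  22  25  26  31  57  59  52  18  19  19  20  21  21  20
   20  21  21  21]
 [ 24  17  26  39  23  23  22  33  58  57  51  19  20  20  19  21  21  21
   21  20  21  21]
 [ 26  18  26  39  53  28  20  28  46  44  33  23  24  19  20  20  21  21
   21  21  21  21]
 [ 26  19  26  38  63  97  67  32  23  23  22  28  34  27  21  20  20  21
   20  20  21  21]
 [ 26  20  24  38  48 134 119 104  96  48  32  27  39  35  25  21  21  22
   21  21  21  21]
 [ 26  23  22  39  41 136 136 138 137 112 100  48  38  38  30  20  21  21
   21  20  22  38]
 [ 24  24  23  39  35 103 116 141 139 140 137  66  40  38  32  21  22  21
   21  22  25  50]
 [ 24  25  24  39  33  48  60  93 117 140 139  67  40  39  31  21  21  22
   22  22  28 
[... 2129 characters left out ...]
  6   9  20  24  27  26]
 [ 24  22  25  24  19   8   1   2   7  16  21  14  -1   1  18  24  23  24]
 [ 27  25  27  26  26  18  22  13  11  19  18  13   9  -1   2   7   8  -1]
 [ 29  22  29  26  27  31  40  35  15  12  10  12   3   0 -13 -15 -17 -13]
 [ 26  28  23  26  26  24  29  13  -9 -17 -18  -4   1 -12 -10 -17 -17 -18]
 [ 27  25  29  25  22   6 -13 -32 -33 -29 -28 -18 -13 -12 -16 -19 -12  -5]
 [ 25  24  28  23  16  -9 -38 -43 -29 -31 -32 -21  -5 -10 -16 -16 -21 -15]
 [ 28  30  28  23  -6 -33 -42 -29 -22 -34 -35 -16   9  18   6 -16 -21 -17]
 [ 22  28  25  15 -14 -46 -41 -26 -25 -37 -32  -3  31  56  38   3 -18  -9]
 [ 23  25  17   8 -28 -49 -38 -25 -32 -33 -19  10  33  55  43   8  -9 -13]]
```

```bash

python3 -m inch '{"delta_pos":[[0.3,-0.4,-1],[0,0,-1],[0,0,-0.8],[0,0,0],[0,0,0],[0,0,0]],"twist":[[0,0,0],[0,0,0],[0,0,0],[0,0,0],[0,0,0],[0,0,0]],"hand":[0,0,0,0,0,0]}'
python3 - <<'E'
from m import *
s=get_image("side");zt=.0197+sense()["eef_pos"][2]+.047
u=proj(s,(.552,.3243,zt))[0].round().astype(int);x,y=u
q=s["pixels"][y-5:y+6,x-5:x+6].min(2).astype(float);print(q.astype(int))
w=np.clip(q-70,0,None);yy,xx=np.mgrid[y-5:y+6,x-5:x+6];c=[(w*xx).sum()/w.sum(),(w*yy).sum()/w.sum()]
print(u,c,onplane(s,c,zt)*1000-[2.3,6,0])
E
```

```text
clock: 17.0
eef_pos: [0.5525, 0.3167, 0.0117]
tool_rot: [180.0, -0.0, 69.1]
wrist_force: [-0.1, 0.5, -0.6]
opening: 0.016
grip_force: 58.6
[[ 51  48  47  45  48  50  50  51  51  53  52]
 [ 51  49  45  45  47  54  49  50  50  52  53]
 [ 50  47  46  45  45  56  49  49  50  51  52]
 [ 48  46  45  51  59  51  49  49  49  49  50]
 [ 46  45  53 102 104  98  49  50  50  50  51]
 [ 46  44  57 120 126 129  55  49  49  51  51]
 [ 45  44  50 101 111 100  51  49  53  56  51]
 [ 50  50  45  64  70  56  55  83  53  53  50]
 [ 50  47  48  47  47  44  61 115  98  68  50]
 [ 48  48  48  47  51  48  61 123 120  88  49]
 [ 50  46  47  47  46  48  52 124 126  94  49]]
[285 276] [np.float64(285.7735042735043), np.float64(278.0042735042735)] [[546.01904334 323.13066937  78.56689104]]
```

```bash
python3 - <<'E'
from m import *
import pickle
s=pickle.load(open("side6.pkl","rb"));print(onplane(s,(284.0,276.0),.0784)*1000-[2.3,6,0])
E
```

```text
[[551.28556224 317.82974531  78.4       ]]
```

```bash

python3 -m inch '{"delta_pos":[[0,0,-0.3],[0,0,-0.3],[0,0,0],[0,0,0]],"twist":[[0,0,0],[0,0,0],[0,0,0],[0,0,0]],"hand":[0,0,0,0]}'
python3 -m inch '{"delta_pos":[[0,0,0],[0,0,0],[0,0,0],[0,0,1],[0,0,2],[0,0,3],[0,0,4],[0,0,4],[0,0,0],[0,0,0]],"twist":[[0,0,0],[0,0,0],[0,0,0],[0,0,0],[0,0,0],[0,0,0],[0,0,0],[0,0,0],[0,0,0],[0,0,0]],"hand":[0.5,0.5,0.5,0.5,0.5,0.5,0.5,0.5,0.5,0.5]}'
```

```text
clock: 17.45
eef_pos: [0.5523, 0.3163, 0.0055]
tool_rot: [-180.0, 0.0, 69.1]
wrist_force: [-0.2, -0.7, -0.6]
opening: 0.0158
grip_force: 58.6
clock: 18.45
eef_pos: [0.5532, 0.3168, 0.1476]
tool_rot: [179.9, -0.1, 69.1]
wrist_force: [1.0, -0.0, 0.1]
opening: 0.0427
grip_force: 0.0
```

```bash

python3 -m inch '{"delta_pos":[[-1,-4.06,0],[-1,-4.06,0],[-1,-4.06,0],[-1,-4.06,0],[-1,-4.06,0],[-1,-4.06,-1],[-1,-4.06,-2],[-1,-4.06,-2],[0,0,-2],[0,0,0],[0,0,0]],"twist":[[0,0,2.7],[0,0,0],[0,0,0],[0,0,0],[0,0,0],[0,0,0],[0,0,0],[0,0,0],[0,0,0],[0,0,0],[0,0,0]],"hand":[0.7,0.7,0.7,0.7,0.7,0.7,0.7,0.7,0.7,0.7,0.7]}'
python3 - <<'E'
from m import *
import pickle
o=[]
for n in("top","side"):
    im=get_image(n);pickle.dump(im,open(n+"7.pkl","wb"))
s,t=[pickle.load(open(n+"7.pkl","rb")) for n in("side","top")]
print("harp",rect(hull(s,(314,190,350,228),white,.021)[0]))
for im in(t,s):
  p=im["pixels"].astype(int)
  u=proj(im,(.5495,.3180,.072))[0].round().astype(int);x,y=u
  m=np.zeros(p.shape[:2],np.uint8);m[y-7:y+8,x-7:x+8]=p[y-7:y+8,x-7:x+8].min(2)>95
  n,l,st,c=cv2.connectedComponentsWithStats(m);print(u,st[1:,4],c[1:].round(1).tolist(),(onplane(im,c[1:],.072)*1000).round(1).tolist(),(onplane(im,c[1:].mean(0),.072)*1000).round(1))
E
```

```text
clock: 19.55
eef_pos: [0.4719, -0.0076, 0.0752]
tool_rot: [-179.9, -0.0, 71.9]
wrist_force: [0.2, 0.5, 0.1]
opening: 0.0597
grip_force: 0.0
harp (array([481.7,  16.6]), array([49.8, 29.9]), 68.5)
[225 171] [17  3  2] [[225.6, 171.5], [218.7, 177.7], [222.0, 176.5]] [[548.3, 316.1, 72.0], [516.7, 332.0, 72.0], [523.7, 322.2, 72.0]] [[529.5 323.5  72. ]]
[286 276] [30  1  1] [[286.0, 275.6], [293.0, 280.0], [279.0, 283.0]] [[550.8, 316.7, 72.0], [532.4, 326.9, 72.0], [561.8, 340.3, 72.0]] [[548.3 328.   72. ]]
```

```bash

python3 -m inch '{"delta_pos":[[0.1,0,-3],[0,0,-3],[0,0,-2],[0,0,-1],[0,0,-0.8],[0,0,-0.5],[0,0,0],[0,0,0]],"twist":[[0,0,0],[0,0,0],[0,0,0],[0,0,0],[0,0,0],[0,0,0],[0,0,0],[0,0,0]],"hand":[0.7,0.7,0.7,0.7,0.7,0.7,0.7,0.7]}'
python3 -m inch '{"delta_pos":[[0,0,0],[0,0,0],[0,0,0],[0,0,0],[0,0,0],[0,0,0],[0,0,0]],"twist":[[0,0,0],[0,0,0],[0,0,0],[0,0,0],[0,0,0],[0,0,0],[0,0,0]],"hand":[0,0,0,0,0,0,0]}'
```

```text
clock: 20.45
eef_pos: [0.4739, -0.0083, -0.0269]
tool_rot: [179.9, -0.0, 71.8]
wrist_force: [-0.6, 0.6, 0.0]
opening: 0.0597
grip_force: 0.0
clock: 21.15
eef_pos: [0.4741, -0.0085, -0.0266]
tool_rot: [179.9, -0.0, 71.8]
wrist_force: [-0.3, 0.3, 5.8]
opening: 0.0253
grip_force: 59.4
```

```bash

python3 -m inch '{"delta_pos":[[0,0,1],[0,0,3],[0,0,4],[0.7,2.3,0],[0.7,2.3,0],[0.7,2.3,0],[0.7,2.3,0],[0.7,2.3,0],[0.7,2.3,0],[0.7,2.3,0],[0.7,2.3,0],[0.7,2.3,0]],"twist":[[0,0,0],[0,0,0],[0,0,0],[0,0,-8.3],[0,0,-8.3],[0,0,-8.3],[0,0,-8.3],[0,0,-8.3],[0,0,-8.3],[0,0,-8.3],[0,0,-8.3],[0,0,-8.3]],"hand":[0,0,0,0,0,0,0,0,0,0,0,0]}'
python3 -m inch '{"delta_pos":[[0.8,2.4,0],[0,0,-2],[0,0,-2],[0,0,0],[0,0,0],[0,0,0]],"twist":[[0,0,0],[0,0,0],[0,0,0],[0,0,0],[0,0,0],[0,0,0]],"hand":[0,0,0,0,0,0]}'
```

```text
clock: 22.35
eef_pos: [0.5359, 0.1994, 0.053]
tool_rot: [-180.0, 0.1, -3.2]
wrist_force: [0.5, -0.3, -1.0]
opening: 0.0249
grip_force: 59.4
clock: 22.95
eef_pos: [0.5449, 0.2225, 0.0136]
tool_rot: [-180.0, -0.1, -2.9]
wrist_force: [0.3, -0.6, -1.7]
opening: 0.0247
grip_force: 59.4
```

```bash

python3 -m inch '{"delta_pos":[[0,0,-2],[0,0,-1],[0,0,-0.7],[0,0,-0.3],[0,0,0],[0,0,0]],"twist":[[0,0,-0.5],[0,0,0],[0,0,0],[0,0,0],[0,0,0],[0,0,0]],"hand":[0,0,0,0,0,0]}'
python3 -m inch '{"delta_pos":[[0,0,0],[0,0,0],[0,0,0],[0,0,1],[0,0,3],[0,0,4],[0,-2,4],[0,-4,4],[0,-4,4],[0,-4,3],[0,-4,0],[0,-4,0]],"twist":[[0,0,0],[0,0,0],[0,0,0],[0,0,0],[0,0,0],[0,0,0],[0,0,0],[0,0,0],[0,0,0],[0,0,0],[0,0,0],[0,0,0]],"hand":[0.6,0.6,0.6,0.6,0.6,0.6,0.6,0.6,0.6,0.6,0.6,0.6]}'
python3 - <<'E'
from m import *
import pickle
for n,b in(("side",(278,230,326,282)),("top",(240,170,275,215))):
    im=get_image(n);pickle.dump(im,open(n+"8.pkl","wb"))
    h=hull(im,b,white,.021);print(n,rect(h[0]),h[1].min(0),h[1].max(0))
    print("cream",rect(hull(im,(284,224,326,256) if n=="side" else (262,178,298,208),white,.006)[0]))
E
```

```text
clock: 23.55
eef_pos: [0.5442, 0.2224, -0.0266]
tool_rot: [180.0, 0.0, -3.4]
wrist_force: [-2.5, -1.4, 6.0]
opening: 0.025
grip_force: 60.2
clock: 24.75
eef_pos: [0.5452, 0.0104, 0.1956]
tool_rot: [-180.0, -0.2, -3.4]
wrist_force: [0.2, 0.3, 0.3]
opening: 0.0514
grip_force: 0.0
side (array([537.9, 143.9]), array([70.7, 68.1]), 83.2) [290.375 230.625] [318.625 251.625]
cream (array([540.8, 128.4]), array([72.2, 69.6]), 83.2)
top (array([534.9, 222.2]), array([ 35.7, 106.6]), 87.1) [244.375 176.125] [260.125 199.125]Traceback (most recent call last):
  File "<stdin>", line 6, in <module>
TypeError: 'NoneType' object is not subscriptable
```

```bash

python3 -m inch '{"delta_pos":[[0,0,4],[0,0,4],[-1,-3,3],[-1,-4.5,0],[-1,-4.5,0],[-1,-4.5,0],[-1,-4.5,0],[-1,-4.5,0],[-0.8,-4.5,0],[-0.8,-4.5,0],[0,-4.5,0],[0,-4.1,0]],"twist":[[0,0,8.4],[0,0,8.5],[0,0,8.5],[0,0,8.5],[0,0,8.5],[0,0,8.5],[0,0,8.5],[0,0,8.5],[0,0,8.5],[0,0,8.5],[0,0,8.5],[0,0,0]],"hand":[0.7,0.7,0.7,0.7,0.7,0.7,0.7,0.7,0.7,0.7,0.7,0.7]}'
python3 -m inch '{"delta_pos":[[0,0,-4],[0,0,-4],[0,0,-4],[0,0,-4],[0,0,-2],[0,0,0],[0,0,0]],"twist":[[0,0,0],[0,0,0],[0,0,0],[0,0,0],[0,0,0],[0,0,0],[0,0,0]],"hand":[0.7,0.7,0.7,0.7,0.7,0.7,0.7]}'
python3 - <<'E'
from m import *
import pickle
for n,b in(("side",(274,252,332,284)),("top",(240,170,275,215))):
    im=get_image(n);pickle.dump(im,open(n+"8.pkl","wb"))
    h=hull(im,b,white,.021);print(n,rect(h[0]),h[1].min(0),h[1].max(0))
s=pickle.load(open("side8.pkl","rb"))
u,c,xy=hull2(s,(340,128,355,156),lambda b,g,r:b-r>0,0);print("slide",u.min(0),u.max(0))
E
```

```text
clock: 26.05
eef_pos: [0.472, -0.4046, 0.3038]
tool_rot: [180.0, 0.0, 87.0]
wrist_force: [0.7, 0.5, 0.8]
opening: 0.0594
grip_force: 0.0
clock: 26.75
eef_pos: [0.4732, -0.4027, 0.1239]
tool_rot: [180.0, 0.0, 87.0]
wrist_force: [0.7, -0.7, 0.2]
opening: 0.0598
grip_force: 0.0
side (array([538.7, 227.4]), array([32.9, 99.5]), 87.2) [280.125 256.625] [318.375 270.125]
top (array([534.9, 222.3]), array([ 36. , 106.7]), 86.5) [244.125 176.125] [260.125 198.875]
slide [344. 134.] [349. 151.]
```

```bash

python3 -m inch '{"delta_pos":[[0,0,5],[0,0,5],[0,0,5],[0,0,4],[0.5,4.9,0],[0.5,4.9,0],[0.5,4.9,0],[0.5,4.9,0],[0.5,4.9,0],[0.5,4.9,0],[0.5,4.9,0],[0.5,4.9,0]],"twist":[[0,0,0],[0,0,-8.2],[0,0,-8.2],[0,0,-8.2],[0,0,-8.2],[0,0,-8.2],[0,0,-8.2],[0,0,-8.2],[0,0,-8.2],[0,0,-8.2],[0,0,-8.2],[0,0,-8.2]],"hand":[0.7,0.7,0.7,0.7,0.7,0.7,0.7,0.7,0.7,0.7,0.7,0.7]}'
python3 -m inch '{"delta_pos":[[0.6,4.7,-3],[0.6,4.7,-3],[0.6,4.7,-3],[0.6,4.7,-3],[0.6,4.5,-3],[0,0,-3],[0,0,0],[0,0,0]],"twist":[[0,0,0],[0,0,0],[0,0,0],[0,0,0],[0,0,0],[0,0,0],[0,0,0],[0,0,0]],"hand":[0.6,0.6,0.6,0.6,0.6,0.6,0.6,0.6]}'
```

```text
clock: 28.05
eef_pos: [0.512, -0.0289, 0.3157]
tool_rot: [-180.0, -0.2, -0.2]
wrist_force: [1.1, -0.1, -0.8]
opening: 0.0596
grip_force: 0.0
clock: 28.85
eef_pos: [0.539, 0.1773, 0.1501]
tool_rot: [180.0, -0.1, 0.0]
wrist_force: [0.0, 0.0, -0.2]
opening: 0.0515
grip_force: 0.0
```

```bash

python3 -m inch '{"delta_pos":[[0,4.5,0],[0,0,-4],[0,0,-4],[0,0,-4],[0,0,-3],[0,0,-1.5],[0,0,-1.1],[0,0,0],[0,0,0]],"twist":[[0,0,-3.4],[0,0,0],[0,0,0],[0,0,0],[0,0,0],[0,0,0],[0,0,0],[0,0,0],[0,0,0]],"hand":[0.6,0.6,0.6,0.6,0.6,0.6,0.6,0.6,0.6]}'
python3 -m inch '{"delta_pos":[[0,0,0],[0,0,0],[0,0,0],[0,0,0],[0,0,0],[0,0,0]],"twist":[[0,0,0],[0,0,0],[0,0,0],[0,0,0],[0,0,0],[0,0,0]],"hand":[0,0,0,0,0,0]}'
```

```text
clock: 29.75
eef_pos: [0.5398, 0.2233, -0.0257]
tool_rot: [-179.9, -0.1, -3.4]
wrist_force: [-0.2, -0.8, 0.6]
opening: 0.0515
grip_force: 0.0
clock: 30.35
eef_pos: [0.5395, 0.2235, -0.0256]
tool_rot: [-179.9, -0.1, -3.3]
wrist_force: [-0.8, -0.5, 5.4]
opening: 0.0247
grip_force: 59.9
```

```bash

python3 -m inch '{"delta_pos":[[0,0,0.6],[0.6,-0.1,0],[0,0,0],[0,0,0],[0,0,-0.3],[0,0,-0.3],[0,0,0],[0,0,0]],"twist":[[0,0,0],[0,0,0],[0,0,0],[0,0,0],[0,0,0],[0,0,0],[0,0,0],[0,0,0]],"hand":[0,0,0,0,0,0,0,0]}'
python3 -m inch '{"delta_pos":[[0,0,0],[0,0,0],[0,0,0],[0,0,1],[0,0,3],[0,0,4],[0,-2,4],[0,-4,4],[0,-4,4],[0,-4,4],[0,-4,4],[0,-4,4]],"twist":[[0,0,0],[0,0,0],[0,0,0],[0,0,0],[0,0,0],[0,0,0],[0,0,0],[0,0,0],[0,0,0],[0,0,0],[0,0,0],[0,0,0]],"hand":[0.6,0.6,0.6,0.6,0.6,0.6,0.6,0.6,0.6,0.6,0.6,0.6]}'
python3 - <<'E'
from m import *
import pickle
for n,b in(("side",(274,252,332,284)),("top",(240,170,275,215))):
    im=get_image(n);pickle.dump(im,open(n+"8.pkl","wb"))
    h=hull(im,b,white,.021);print(n,rect(h[0]),h[1].min(0),h[1].max(0))
print(sense()["eef_pos"])
E
```

```text
clock: 31.15
eef_pos: [0.5443, 0.222, -0.0257]
tool_rot: [180.0, 0.0, -3.3]
wrist_force: [-3.0, -0.5, 15.1]
opening: 0.0247
grip_force: 61.0
clock: 32.35
eef_pos: [0.5437, 0.0237, 0.2716]
tool_rot: [-180.0, -0.0, -3.3]
wrist_force: [1.1, -0.2, -0.5]
opening: 0.0513
grip_force: 0.0
side (array([543.7, 226.9]), array([32.7, 99.6]), 87.4) [278.125 256.125] [316.625 269.875]
top (array([540.4, 221.5]), array([ 36. , 106.8]), 86.7) [244.875 175.125] [260.875 198.125]
[0.54766513 0.01853653 0.27524743]
```

```bash

python3 -m inch '{"delta_pos":[[0,0,3],[-0.8,-4.4,0],[-0.8,-4.4,0],[-0.8,-4.4,0],[-0.8,-4.4,0],[-0.8,-4.4,0],[-0.8,-4.4,0],[-0.8,-4.4,0],[-0.8,-4.4,0],[-0.8,-4.4,0],[-0.5,-4.4,0],[0,0,0]],"twist":[[0,0,8.4],[0,0,8.5],[0,0,8.5],[0,0,8.5],[0,0,8.5],[0,0,8.5],[0,0,8.5],[0,0,8.5],[0,0,8.5],[0,0,8.5],[0,0,8.5],[0,0,0]],"hand":[0.7,0.7,0.7,0.7,0.7,0.7,0.7,0.7,0.7,0.7,0.7,0.7]}'
python3 -m inch '{"delta_pos":[[0,0,-4],[0,0,-4],[0,0,-4],[0,0,-4],[0,0,-2],[0,0,0],[0,0,0]],"twist":[[0,0,0],[0,0,0],[0,0,0],[0,0,0],[0,0,0],[0,0,0],[0,0,0]],"hand":[0.7,0.7,0.7,0.7,0.7,0.7,0.7]}'
```

```text
clock: 33.65
eef_pos: [0.4664, -0.4105, 0.2988]
tool_rot: [-179.9, 0.2, 87.2]
wrist_force: [0.1, 0.5, -1.2]
opening: 0.0597
grip_force: 0.0
clock: 34.35
eef_pos: [0.4707, -0.4018, 0.1198]
tool_rot: [-180.0, -0.0, 87.7]
wrist_force: [0.7, -0.3, 1.1]
opening: 0.06
grip_force: 0.0
```

```bash

python3 -m inch '{"delta_pos":[[-0.2,-1.9,0],[0,0,0],[0,0,-3],[0,0,-3],[0,0,-3],[0,0,-2],[0,0,-1.5],[0,0,0],[0,0,0]],"twist":[[0,0,0],[0,0,0],[0,0,0],[0,0,0],[0,0,0],[0,0,0],[0,0,0],[0,0,0],[0,0,0]],"hand":[0.7,0.7,0.7,0.7,0.7,0.7,0.7,0.7,0.7]}'
python3 -m inch '{"delta_pos":[[0,0,0],[0,0,0],[0,0,0],[0,0,0],[0,0,0],[0,0,0]],"twist":[[0,0,0],[0,0,0],[0,0,0],[0,0,0],[0,0,0],[0,0,0]],"hand":[0,0,0,0,0,0]}'
```

```text
clock: 35.25
eef_pos: [0.4687, -0.4223, -0.0047]
tool_rot: [179.9, 0.1, 87.7]
wrist_force: [0.4, -0.7, 0.9]
opening: 0.0597
grip_force: 0.0
clock: 35.85
eef_pos: [0.4687, -0.4222, -0.0041]
tool_rot: [179.9, 0.1, 87.7]
wrist_force: [-1.2, 0.7, 5.6]
opening: 0.0261
grip_force: 58.7
```

```bash

python3 -m inch '{"delta_pos":[[0,0,1],[0,0,4],[0,0,4.5],[0,0,4.5],[0,0,4.5],[0,0,4.5],[0,0,4.5],[0,0,3],[0,4.5,0],[0,4.5,0],[0,4.5,0],[0,4.5,0]],"twist":[[0,0,0],[0,0,0],[0,0,0],[0,0,0],[0,0,0],[0,0,0],[0,0,0],[0,0,0],[0,0,0],[0,0,0],[0,0,0],[0,0,0]],"hand":[0,0,0,0,0,0,0,0,0,0,0,0]}'
python3 -m inch '{"delta_pos":[[0,4.6,0],[0,4.6,0],[0,4.6,0],[0,4.6,0],[0,4.6,0],[0,4.6,0],[0,4.6,0],[0,4.6,0],[0,1,0],[0,0,-4],[0,0,-4],[0,0,0]],"twist":[[0,0,0],[0,0,0],[0,0,0],[0,0,0],[0,0,0],[0,0,0],[0,0,0],[0,0,0],[0,0,0],[0,0,0],[0,0,0],[0,0,0]],"hand":[0,0,0,0,0,0,0,0,0,0,0,0]}'
```

```text
clock: 37.05
eef_pos: [0.4674, -0.2394, 0.3]
tool_rot: [180.0, 0.0, 87.7]
wrist_force: [1.4, 0.3, -0.8]
opening: 0.0262
grip_force: 59.0
clock: 38.25
eef_pos: [0.4636, 0.1341, 0.2156]
tool_rot: [-179.4, 0.3, 87.7]
wrist_force: [-0.0, -0.7, -0.7]
opening: 0.0263
grip_force: 59.1
```

```bash

python3 -m inch '{"delta_pos":[[0.1,0.4,-4],[0,0,-4],[0,0,-4],[0,0,-4],[0,0,-3],[0,0,-1],[0,0,0],[0,0,0],[0,0,0]],"twist":[[0,0,0],[0,0,0],[0,0,0],[0,0,0],[0,0,0],[0,0,0],[0,0,0],[0,0,0],[0,0,0]],"hand":[0,0,0,0,0,0,0,0,0]}'
python3 - <<'E'
from m import *
import pickle
o=[]
for n in("top","side"):
    im=get_image(n);pickle.dump(im,open(n+"9.pkl","wb"))
    z=sense()["eef_pos"][2]+.0041
    x,y=proj(im,(.465,.138,z+.033))[0].round().astype(int)
    u,c,xy=hull2(im,(x-14,y-18,x+15,y+22),lambda b,g,r:b-r>0,0);print(n,z,(x,y),u.min(0),u.max(0),c)
    # bottom profile
    for r in range(int(u[:,1].min()),int(u[:,1].max())+1): 
        q=xy[0][xy[1]==r]; print(r,q.min(),q.max(),end="; ")
    print()
E
```

```text
clock: 39.15
eef_pos: [0.4708, 0.141, 0.0214]
tool_rot: [179.8, -0.1, 87.7]
wrist_force: [-0.2, 0.0, -0.3]
opening: 0.0256
grip_force: 59.2
top 0.025335632888662196 (np.int64(271), np.int64(199)) [263. 181.] [285. 220.] [274.74047619 200.33571429]
181 264 285; 182 264 285; 183 263 285; 184 264 285; 185 263 285; 186 265 285; 187 265 285; 188 266 285; 189 266 285; 190 266 285; 191 266 285; 192 266 285; 193 266 285; 194 265 285; 195 265 285; 196 265 285; 197 265 285; 198 263 285; 199 264 285; 200 264 285; 201 265 285; 202 265 285; 203 265 285; 204 265 285; 205 265 285; 206 265 285; 207 265 285; 208 265 285; 209 265 285; 210 265 285; 211 265 285; 212 264 285; 213 264 285; 214 264 285; 215 264 285; 216 264 285; 217 264 283; 218 264 283; 219 264 283; 220 264 285; 
side 0.02515192601786554 (np.int64(332), np.int64(232)) [326. 222.] [334. 245.] [330.0443038  234.63291139]
222 329 332; 223 328 333; 224 329 332; 225 328 332; 226 330 331; 227 330 333; 228 328 333; 229 327 333; 230 327 333; 231 327 333; 232 327 333; 233 327 334; 234 327 333; 235 327 333; 236 326 333; 237 326 334; 238 326 333; 239 326 333; 240 326 333; 241 326 333; 242 327 334; 243 326 334; 244 327 333; 245 329 332;
```

```bash
python3 - <<'E'
from m import *
import pickle
s=pickle.load(open("side9.pkl","rb"))
a=onplane(s,(329.9,245.3),.0255)[0];d=(np.array(s["eye"])-a)[:2];d/=np.linalg.norm(d);print(a*1000,(a[:2]-.014*d)*1000)
E
python3 -m inch '{"delta_pos":[[-0.5,-0.3,-1],[0,0,-0.8],[0,0,0],[0,0,0],[0,0,0]],"twist":[[0,0,0],[0,0,0],[0,0,0],[0,0,0],[0,0,0]],"hand":[0,0,0,0,0]}'
```

```text
[467.11230261 155.00506619  25.5       ] [468.3685628  141.06154402]
clock: 39.75
eef_pos: [0.4646, 0.1378, 0.0018]
tool_rot: [180.0, -0.0, 87.7]
wrist_force: [-0.5, 0.2, -0.5]
opening: 0.026
grip_force: 59.2
```

```bash

python3 -m inch '{"delta_pos":[[0.2,0,-0.3],[0,0,-0.3],[0,0,0],[0,0,0]],"twist":[[0,0,0],[0,0,0],[0,0,0],[0,0,0]],"hand":[0,0,0,0]}'
python3 -m inch '{"delta_pos":[[0,0,0],[0,0,0],[0,0,0],[0,0,1],[0,0,3],[0,0,4],[0,0,4],[0,-4,4],[0,-4.5,2],[0,-4.5,0],[0,-4.5,0],[0,-4.5,0]],"twist":[[0,0,0],[0,0,0],[0,0,0],[0,0,0],[0,0,0],[0,0,0],[0,0,0],[0,0,0],[0,0,0],[0,0,0],[0,0,0],[0,0,0]],"hand":[0.6,0.6,0.6,0.6,0.6,0.6,0.6,0.6,0.6,0.6,0.6,0.6]}'
python3 -m inch '{"delta_pos":[[0,-4.5,3],[0,-4.5,3],[0,-4.5,3],[0,-4.5,0],[0,-4.5,0],[0,-4.5,0],[0,0,0],[0,0,0],[0,0,0]],"twist":[[0,0,0],[0,0,0],[0,0,0],[0,0,0],[0,0,0],[0,0,0],[0,0,0],[0,0,0],[0,0,0]],"hand":[0.6,0.6,0.6,0.6,0.6,0.6,0.6,0.6,0.6]}'
python3 - <<'E'
from m import *
t=get_image("top");s=get_image("side");o=[]
for im,b in((t,(190,150,290,225)),(s,(255,190,365,330))):
    o.append(cv2.resize(im["pixels"][b[1]:b[3],b[0]:b[2]],(400,int(400*(b[3]-b[1])/(b[2]-b[0]))),interpolation=2))
h=max(x.shape[0] for x in o);cv2.imwrite("pics/end.png",np.hstack([np.vstack([x,np.zeros((h-x.shape[0],400,3),np.uint8)]) for x in o]))
u,c,xy=hull2(s,(318,215,345,262),lambda b,g,r:b-r>0,0);print(u.min(0),u.max(0))
a=onplane(s,((u[:,0].min()+u[:,0].max())/2,u[:,1].max()+.3),0)[0];d=(np.array(s["eye"])-a)[:2];d/=np.linalg.norm(d);print((a[:2]-.014*d)*1000)
print("cream",rect(hull(s,(284,224,326,252),white,.006)[0]),rect(hull(t,(262,178,298,208),white,.006)[0]))
u,c,_=hull2(s,(345,160,362,178),lambda b,g,r:b>110,0);print("stick",c)
E
```

```text
clock: 40.15
eef_pos: [0.467, 0.1378, -0.0042]
tool_rot: [179.9, -0.0, 87.7]
wrist_force: [0.7, 0.3, 3.1]
opening: 0.026
grip_force: 59.7
clock: 41.35
eef_pos: [0.4657, -0.0797, 0.172]
tool_rot: [179.9, 0.0, 87.7]
wrist_force: [1.3, 0.0, 0.1]
opening: 0.0512
grip_force: 0.0
clock: 42.25
eef_pos: [0.4661, -0.3359, 0.2543]
tool_rot: [-180.0, -0.1, 87.8]
wrist_force: [0.4, 1.1, 0.2]
opening: 0.0515
grip_force: 0.0
[327. 228.] [336. 251.]
[463.50766589 137.60320695]
cream (array([540.7, 128.4]), array([72.2, 69.8]), 83.2) (array([538.9, 126.5]), array([75.3, 78.7]), 83.4)
stick [352.55 168.1 ]
```

View pics/end.png

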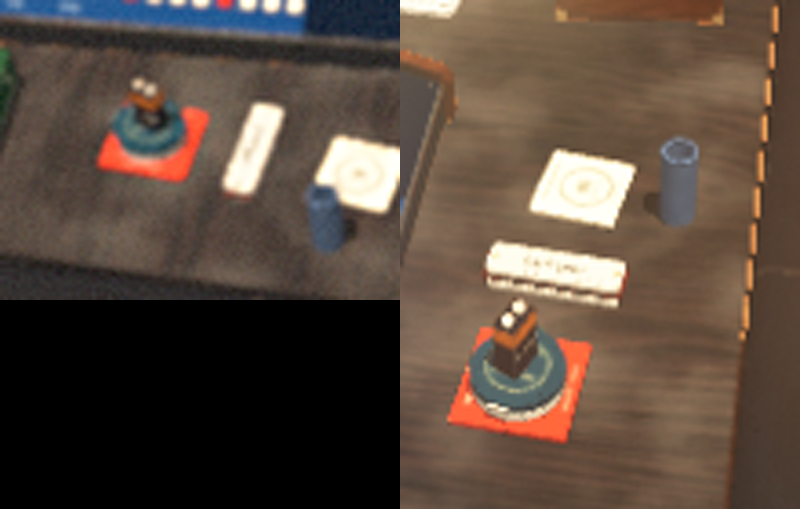

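The final picture shows the tin centred on the red packet with the battery upright on its lid (around crop pixel 515,340 in the side view). The harmonica lies between the packets (555,272) and the slide stands in front of the cream packet (680,180). The memory stick has not moved and the arm is clear.

```bash
python3 -c "
from bench import job_done
print(job_done())"
```

```text
the job is handed in; nothing more can be done
None
```

The kit is set out as asked and handed in at about 42 s, with everything released; by my camera measurements each placing is within about 3 mm of its target, and the memory stick has not moved.

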